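# Dip the press power pack

### The job

Secure the filler lid of the blue power pack by turning its red latch until it stops square across the lid's edge. Then take the dip gauge by its orange handle from the wooden cradle, push it gently into the slanted dip neck until its brass collar stops on the rim for a moment, draw it right out, and hold it up level for reading, the whole gauge at least 20 cm above the bench and touching nothing but the gripper. Finish while still holding it there, steady and level; leave the lid in place and the bottle, wrench and jar where they are.

Things in the scene. Friction and masses are not known exactly. Their poses are not given: they have to be found in the camera images.
- tank: Blue power-pack tank fixed to the bench, 160 (x) x 200 (y) x 110 mm (z); grey motor, 88 mm long and at most 106 mm high, on its -y end, dip neck leaning out of its +y face. Origin: centre of the underside. In its frame the lid's kerb (8 mm high) spans y -0.093 to 0.022 and the latch pivot stands at (0, 0.040). Yaw within 20 degrees.
- latch (a joint): Turn latch on the tank's top: rad about the upward axis, growing anticlockwise from above; the bar points at tank yaw + this value. At 0 (stop) the bar lies along the tank's x, beside the lid; at 1.57 (stop) along the tank's y, one arm 20 mm over the lid's edge. Starts at 0 to 0.35; light friction (0.05 N m), stays where left.
- latch_grip (a point): On the latch's axis, at mid height of its red thumb fin, 33 mm above the tank's top. Fin 36 (along the bar) x 12 x 24 mm high, on top of the steel bar, 90 x 12 x 10 mm, whose underside is 11 mm above the tank's top. The point turns with the bar: x along the bar, z up.
- lid: Loose aluminium filler lid, 110 x 100 x 8 mm, lying in the kerb on the tank's top, with a black knob (diameter 22, 12 mm high) 25 mm to the -y side of its middle. Origin: centre of its underside. Its top is 3 mm below the latch bar's underside.
- neck: Slanted steel dip neck of the tank. Origin: centre of the mouth's rim, 161 mm along the tank's +y from its middle, 118 mm above the bench. z points out of the mouth along the bore, 35 degrees above horizontal, towards the tank's +y; x is the tank's x. Rim outer diameter 36 mm; flared mouth narrowing within 14 mm to a 15 mm bore; free inside for 140 mm below the rim.
- gauge: Dip gauge, about 80 g, x along it to the red tip. Origin: axis at the collar's stop face. Rod diameter 10 from x = 0 to 0.130 (tip); brass collar diameter 35, x -0.008 to 0; orange handle 18 x 18 mm, x -0.068 to -0.008. Mass centre x = 0.03. Starts level in the cradle, handle sides upright, tip roughly to -y. Seated, its origin is at the neck's origin, its x opposite to the neck's z.
- gauge_tip (a point): Red tip of the gauge, the middle of its end face, at x = 0.130 in the gauge's frame.
- cradle: Wooden cradle fixed to the bench: base 210 x 50 x 8 mm and two notched posts, 12 mm thick, 32 wide, 54 high, that carry the rod with its axis 50 mm above the bench. Origin: at bench height under the lying gauge's origin, x towards its tip; posts at x = 0.02 and 0.10, base x -0.08 to 0.13. Only the base lies under the handle, nothing beside it.
- oil_bottle: Bystander: black bottle with a yellow label, diameter 64, 160 mm tall, standing. Origin: centre of its underside.
- wrench: Bystander: steel wrench, 170 mm long, lying flat. Origin: its underside near the middle.
- bolt_jar: Bystander: small jar with a red cap, diameter 52, 60 mm tall, standing. Origin: centre of its underside.
Mind the look-alikes: they are no part of the job. There is more than one size of the gauge; the one meant has the size given above.

How it is judged:
By the outcome, as a careful person would: the job done as asked, in the order asked, and still so for the second after the job is handed in, while the arm keeps its last pose, push and grip.
It also fails if it takes over 69 s, if anything falls off the work surface, if the arm or the gripper's body presses on something with over 40 N, if the wrist force passes 120 N, or if a joint passes its speed limit or range.

### The arm

A 7-joint arm with a two-finger parallel gripper is mounted at the origin on the work surface. World frame = base frame: x ahead of the robot, y to its left, z up, the work surface at z = 0. Lengths are in m, angles in rad, forces in N, time in s.
With the tool pointing down it reaches from about 0.425 to 0.875 m from the base axis. Payload 4.7 kg.
Tool frame: the origin (TCP) lies midway between the tips of the shut fingers; the grasp point (between the pads) lies ctrl.grip_point_offset behind it (ctrl.grip_point_offset is the distance from the TCP to the grasp point, in m); z points along the fingers, x is the direction in which the jaws open and shut, and the axes are right-handed (so a half turn about z gives the same grasp; the last joint's range is limited). The gripper opens to 85 mm and grips with 20 to 120 N. Pads are 22 mm wide; open, the fingers measure 114 mm over their backs; the gripper's body (76 mm by 85 mm) begins 54 mm behind the grasp point. The pads swing forward as they close: fully open they stand 13 mm farther back than shut.
Start: joints at [1.309, 0.321, -0.07, 1.45, 0.023, 1.371, -0.057], TCP at [0.177, -0.625, 0.231] pointing down, gripper open.
Joint ranges: [-2.86, 2.86], [-0.3, 2.09], [-1.38, 1.24], [0.06, 2.45], [-1.56, 4.7], [0.09, 2.05], [-2.69, 2.69]. Speed limits (rad/s): [2.57, 2.57, 3.14, 3.14, 3.14, 3.14, 3.14].

### API

Orientations are given as a rotation vector (axis times angle).
In Python, from bench import get_obs, viewer, ctrl gives the robot as it stands. The module is installed in compiled form; this text tells all that it offers.
- The arm moves only by the tool arm_command, never from a script. Its argument "commands" is a list of rows, each an object with "translation": the shift along the world's x, y, z in mm, a list of three; "rotation": the turn, a rotation vector about the world's x, y, z in rad, a list of three. In form: [{"translation": [dx, dy, dz], "rotation": [ax, ay, az]}, ...]. A call has 1 to 20 rows; each row shifts and turns the commanded pose from where the row before left it; what a row does not reach is not made up. A row lasts 1/12 s, in which the tool goes at most 41.7 mm and 7.16 degrees, less where a joint would pass 70% of its speed; a pose out of reach is approached as far as the arm can. A call with a gripper value outside its range is refused whole. "fingers" is the opening, from 0 (shut) to 1 (fully open), set as the call begins (left out, the last holds). The fingers move at their own pace and stop on an object; "newtons" is the grip in N (left out, the last holds). Time passes only in rows, so rows that do not move let the fingers close. It gives the time, the measured TCP pose, the force and the opening at its end, in the units of the state.
- get_obs(): the state, without advancing time (a new reading comes with each control period).
- viewer.camera(name): name is "scene" or "top" or "wrist"; returns a dict with "frame" (480x640x3 uint8, red, green, blue), "z_map" (480x640 float32, m along the optical axis (not along the pixel's ray), 0 where there is no reading), "mtx" (3x3 intrinsics, pixels), "rvec" (rotation vector, rad) and "tvec" (3), from world to camera coordinates, as OpenCV has them; the wrist camera has in their place "tool_from_camera" (4x4, takes a point from camera to tool coordinates, whose origin is the TCP and whose axes are the tool frame's). Camera axes: x right, y down, z forward; pixel columns grow to the right and rows downward; lengths in m; the calibration is good to about 2 mm. The wrist camera is an equidistant fisheye: a pixel r from the principal point sees the ray r / f radians off the axis. A picture is of the moment at which its call begins: read the wrist's pose just before it.
- ctrl.finish_job(): hands the job in, once; it reports no verdict.
The state is a dict: "t": time; "joint_positions": joint angles; "qvel": joint speeds; "joint_torque": joint torques, N m; "position": TCP position; "ee_rot": TCP orientation; "wrist_force": force on the tool from outside, world axes, zero at the start; "ft_torque": the same for the moment, N m; "opening": opening from 0.0 (shut) to 1.0 (fully open).
Only numpy, scipy, OpenCV 4.12 (cv2) and the standard library are available. Lean on these libraries where they do the work, as an engineer would, in place of code of your own. Each camera call takes 0.05 s, during which the arm holds its last target.

## Working session

There is one attempt and no reset: what is moved stays moved. The work goes in short steps, Python scripts to look and compute and a tool call to move; the robot and the scene stay as the last step left them, time stands still between calls to the robot, and variables do not carry over. Pictures are saved under pics/ and viewed, and the job is handed in when it is done.

Besides the shell and the picture viewer there is one more tool, called after ">>>" in YAML: its name, and indented under it one key for each argument. arm_command: Moves the arm, as the interface text tells. Its arguments: {"type":"object","properties":{"commands":{"type":"array"},"fingers":{"type":"number"},"newtons":{"type":"number"}},"required":["commands"]}

```bash
mkdir -p pics
python3 - <<'E'
from bench import get_obs, viewer, ctrl
import cv2,numpy as np,pickle
o=get_obs(); print(o); print(ctrl.grip_point_offset)
for n in ["scene","top","wrist"]:
    c=viewer.camera(n); pickle.dump((o,c),open(f"{n}0.pkl","wb"))
    cv2.imwrite(f"pics/{n}0.png",c["frame"][:,:,::-1])
    print(n,c["mtx"].round(2).tolist(),c.get("rvec"),c.get("tvec"),c.get("tool_from_camera"))
E
```

```text
{'t': 0.0, 'joint_positions': array([ 1.30908705,  0.3218139 , -0.07004724,  1.45166557,  0.02262012,
        1.37080706, -0.05688779]), 'qvel': array([-4.53005527e-05,  1.84849076e-05, -1.24806504e-03, -1.59592143e-03,
       -2.73372688e-07, -1.32910506e-04,  4.54290428e-04]), 'joint_torque': array([ 8.17907585e-05, -4.93578637e+01, -3.82178351e-01, -3.14335084e+01,
        1.29151123e-02,  1.13783847e-02,  2.99798501e-05]), 'position': array([ 0.17678891, -0.62493911,  0.23023387]), 'ee_rot': array([-2.50490534,  1.89433033,  0.00250724]), 'wrist_force': array([ 0.11293992,  0.08611572, -0.45559605]), 'ft_torque': array([ 0.01797216, -0.04300689, -0.05961423]), 'opening': 0.9997404009719549}
0.0187
scene [[441.59, 0.0, 321.9], [0.0, 441.59, 240.96], [0.0, 0.0, 1.0]] [ 2.15702183  0.58898687 -0.31723844] [-0.42793291 -0.02339127  1.22767357] None
top [[532.69, 0.0, 321.21], [0.0, 532.69, 229.49], [0.0, 0.0, 1.0]] [ 2.12865104 -2.18478877  0.09687633] [0.09864487 0.47173186 1.22026234] None
wrist [[371.65, 0.0, 323.21], [0.0, 371.65, 237.01], [0.0, 0.0, 1.0]] None None [[ 9.99999781e-01  6.61124200e-04 -3.77408993e-05 -6.56282078e-04]
 [-6.26903437e-04  9.63517138e-01  2.67645908e-01 -6.82593554e-02]
 [ 2.13311190e-04 -2.67645825e-01  9.63517341e-01 -1.43279590e-01]
 [ 0.00000000e+00  0.00000000e+00  0.00000000e+00  1.00000000e+00]]
```

View pics/scene0.png

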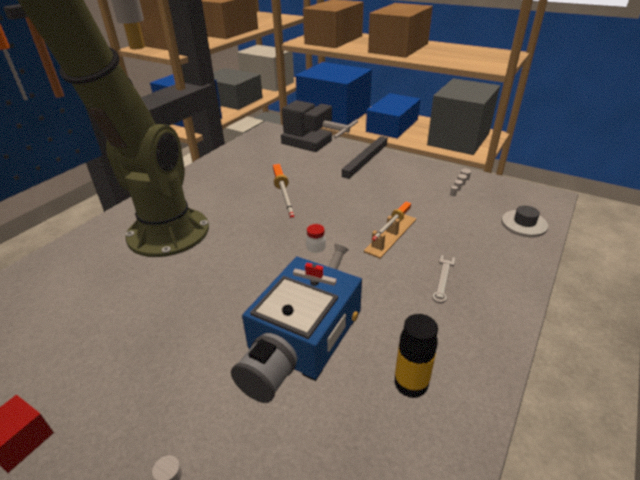

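View pics/top0.png

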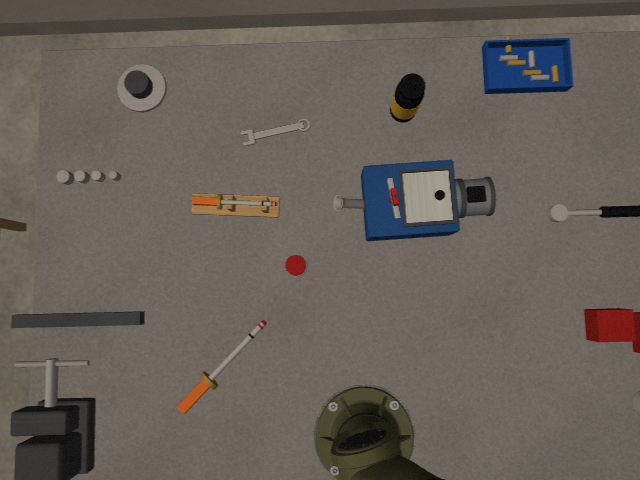

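View pics/wrist0.png

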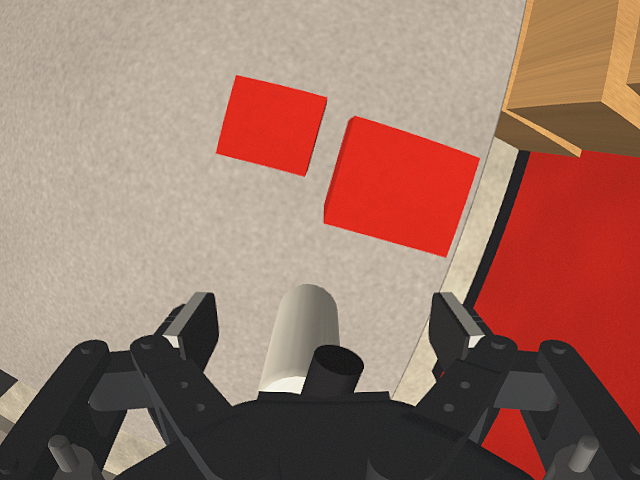

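Two gauge-like things appear in the top view. The one in the cradle runs from (192,201) to (278,204). The loose one on the bench runs from (182,408) to (265,322) and is longer. I'll measure both, along with the tank and latch.

```bash
cat > h.py <<'E'
import numpy as np,cv2,pickle
from scipy.spatial.transform import Rotation as R
def load(n): return pickle.load(open(n,"rb"))
def ray(c,uv,o=None):
    uv=np.atleast_2d(np.asarray(uv,float));K=c["mtx"]
    if c.get("tool_from_camera") is None:
        d=np.c_[(uv-K[:2,2])/K[0,0],np.ones(len(uv))]
        Rm=cv2.Rodrigues(np.array(c["rvec"],float))[0]
        return -Rm.T@np.ravel(c["tvec"]), d@Rm
    p=uv-K[:2,2];r=np.linalg.norm(p,axis=1);th=r/K[0,0]
    d=np.c_[p/np.maximum(r,1e-9)[:,None]*np.sin(th)[:,None],np.cos(th)]
    T=np.array(c["tool_from_camera"]);Rt=R.from_rotvec(o["ee_rot"]).as_matrix()
    W=Rt@T[:3,:3]
    return np.asarray(o["position"])+Rt@T[:3,3], d@W.T
def onz(c,uv,z,o=None):
    C,d=ray(c,uv,o); return C+d*((z-C[2])/d[:,2])[:,None]
def tri(rays):
    A=np.zeros((3,3));b=np.zeros(3)
    for C,d in rays:
        d=np.ravel(d)/np.linalg.norm(d);P=np.eye(3)-np.outer(d,d);A+=P;b+=P@C
    X=np.linalg.solve(A,b)
    return X,[np.linalg.norm(np.cross(X-C,np.ravel(d)/np.linalg.norm(d))) for C,d in rays]
def proj(c,X,o=None):
    X=np.atleast_2d(X)
    if c.get("tool_from_camera") is None:
        return cv2.projectPoints(X,np.array(c["rvec"],float),np.array(c["tvec"],float),c["mtx"],None)[0][:,0]
    T=np.array(c["tool_from_camera"]);Rt=R.from_rotvec(o["ee_rot"]).as_matrix()
    p=(X-o["position"])@Rt; p=(p-T[:3,3])@T[:3,:3]
    r=np.hypot(p[:,0],p[:,1]);th=np.arctan2(r,p[:,2])
    return c["mtx"][:2,2]+c["mtx"][0,0]*th[:,None]*p[:,:2]/r[:,None]
def pix3(c,uv):
    u,v=uv;z=c["z_map"][v,u];C,d=ray(c,[uv]);return C+d[0]*z
def crop(im,x0,y0,x1,y1,s,fn):
    cv2.imwrite(fn,cv2.resize(im[y0:y1,x0:x1,::-1],None,fx=s,fy=s,interpolation=cv2.INTER_CUBIC))
E
python3 - <<'E'
from h import *
_,t=load("top0.pkl");_,s=load("scene0.pkl")
crop(t["frame"],320,140,510,250,4,"pics/t_tank.png")
crop(t["frame"],180,185,290,225,7,"pics/t_crad.png")
crop(s["frame"],220,190,460,400,3,"pics/s_tank.png")
hsv=cv2.cvtColor(t["frame"],cv2.COLOR_RGB2HSV)
for nm,uvs in {"cradle gauge":[(197,201),(214,202),(275,204)],"loose":[(182,408),(210,380),(264,323)]}.items():
    print(nm,[pix3(t,u).round(3).tolist() for u in uvs])
for nm,u in dict(tank=(375,220),lid=(420,210),latchL=(390,183),fin=(395,196),rim=(337,203),motor=(480,197),bottle=(411,85),jar=(295,265),wr1=(245,140),wr2=(305,125)).items(): print(nm,pix3(t,u).round(3))
E
```

```text
cradle gauge [[0.544, 0.37, 0.059], [0.541, 0.331, 0.059], [0.533, 0.191, 0.055]]
loose [[0.079, 0.407, 0.045], [0.139, 0.344, 0.046], [0.26, 0.225, 0.013]]
tank [ 0.482 -0.033  0.113]
lid [ 0.501 -0.131  0.117]
latchL [ 0.559 -0.066  0.133]
fin [ 0.527 -0.073  0.155]
rim [0.523 0.049 0.106]
motor [ 0.528 -0.265  0.105]
bottle [ 0.765 -0.116  0.162]
jar [0.391 0.147 0.058]
wr1 [ 0.703  0.268 -0.005]
wr2 [0.734 0.12  0.002]
```

View pics/t_tank.png

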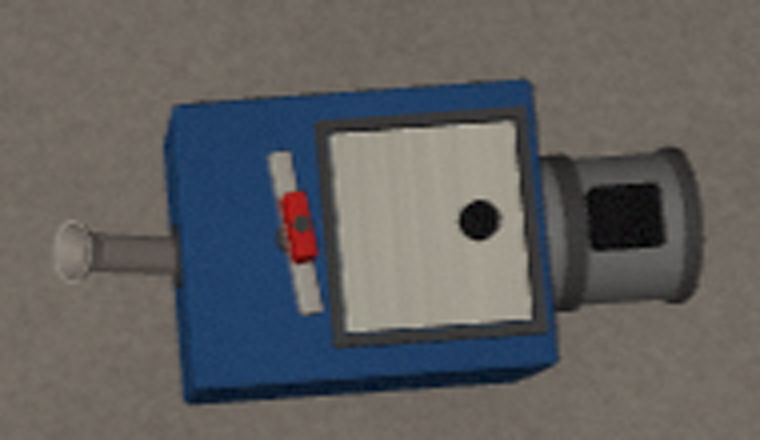

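View pics/t_crad.png

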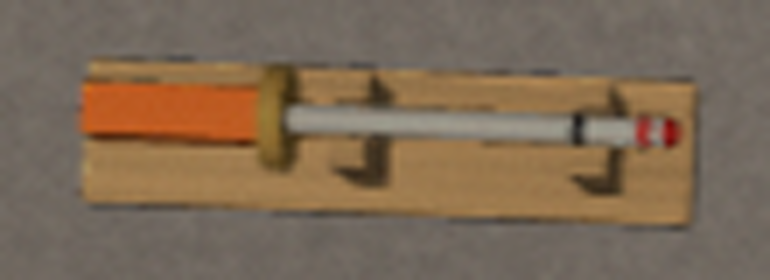

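View pics/s_tank.png

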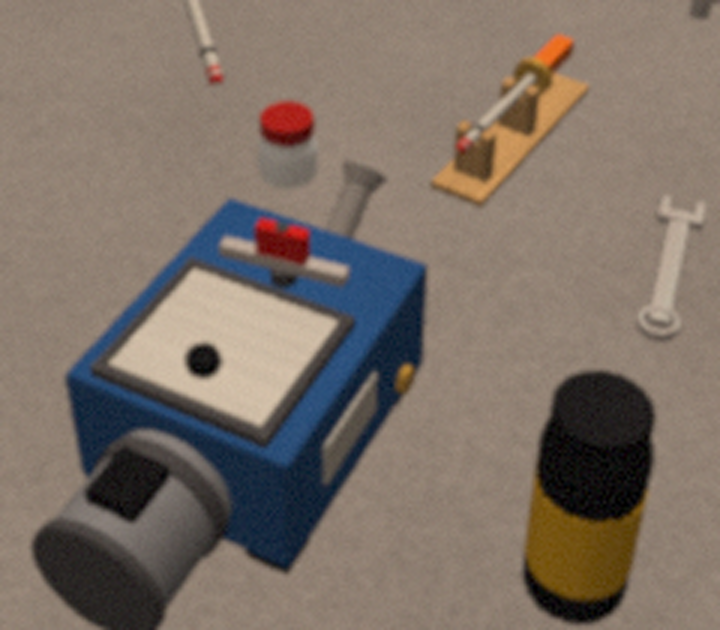

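Run:
```python
from h import *
_,t=load("top0.pkl");_,s=load("scene0.pkl")
T=lambda x,y:(320+x/4-.4,140+y/4-.4); S=lambda x,y:(220+x/3-.3,190+y/3-.3); Cc=lambda x,y:(180+x/7-.4,185+y/7-.4)
def T2(a,b):
    X,r=tri([(lambda q:(q[0],q[1][0]))(ray(t,[T(*a)])),(lambda q:(q[0],q[1][0]))(ray(s,[S(*b)]))]);return X.round(4),np.round(r,4)
print("tank corners",[T2(a,b) for a,b in [((172,104),(426,265)),((530,80),(285,470)),((188,392),(230,198)),((556,358),(70,378))]])
P=onz(t,[T(172,104),T(530,80),T(188,392),T(556,358)],.11);print(P.round(4))
d=(P[0]-P[1])+(P[2]-P[3]);print("yaw",np.degrees(np.arctan2(-d[0],d[1])), np.linalg.norm(P[0]-P[1]),np.linalg.norm(P[0]-P[2]))
d=(P[0]-P[2])+(P[1]-P[3]);print("yaw",np.degrees(np.arctan2(d[1],d[0])))
B=onz(t,[T(281,152),T(310,313)],.131);print("bar",B.round(4),np.linalg.norm(B[0]-B[1]),np.degrees(np.arctan2(*(B[0]-B[1])[[1,0]])))
F=onz(t,[T(298,227)],.155);print("fin",F, B.mean(0))
print("fin tri",T2((298,227),(282,234)))
print("rim tri",T2((72,250),(362,175)))
H=onz(t,[Cc(82,108)],.05),onz(t,[Cc(272,118)],.05),onz(t,[Cc(678,133)],.05);print("gauge",np.vstack(H).round(4),np.linalg.norm(H[0]-H[2]))
d=(H[2]-H[0])[0];print("gauge az",np.degrees(np.arctan2(d[1],d[0])))
print("tip tri",T2((0,0),(0,0)) and tri([(ray(t,[Cc(678,133)])[0],ray(t,[Cc(678,133)])[1][0]),(ray(s,[S(463,146)])[0],ray(s,[S(463,146)])[1][0])]))
L=onz(t,[(182,408),(265,322)],.02);print("loose len",np.linalg.norm(L[0]-L[1]))
```

```text
tank corners [(array([ 0.6039, -0.0105,  0.109 ]), array([0.0008, 0.0008])), (array([ 0.6125, -0.2079,  0.1078]), array([0.0001, 0.0001])), (array([ 0.4449, -0.0138,  0.1058]), array([0.0001, 0.0001])), (array([ 0.4583, -0.2139,  0.1075]), array([0.0003, 0.0003]))]
[[ 0.6044 -0.01    0.11  ]
 [ 0.6121 -0.2073  0.11  ]
 [ 0.4446 -0.0134  0.11  ]
 [ 0.4578 -0.2135  0.11  ]]
yaw 2.9998714897720156 0.1974381150824398 0.1598370501907878
yaw 1.7339885432875761
bar [[ 0.5715 -0.0665  0.131 ]
 [ 0.4834 -0.0786  0.131 ]] 0.08886651495030096 7.815810115063591
fin [[ 0.52616284 -0.07113629  0.155     ]] [ 0.52743755 -0.0725918   0.131     ]
fin tri (array([ 0.5271, -0.0718,  0.1493]), array([0., 0.]))
rim tri (array([0.5225, 0.0469, 0.1162]), array([0.0012, 0.0012]))
gauge [[0.5485 0.3857 0.05  ]
 [0.5434 0.3225 0.05  ]
 [0.5346 0.1879 0.05  ]] 0.19831048817308058
gauge az -94.03299390499394
tip tri (array([0.53574874, 0.18858902, 0.05505041]), [np.float64(0.002278372570188034), np.float64(0.0022783725701882485)])
loose len 0.26986004028706273
```

>>> arm_command:
  commands:
    - {"translation": [20, 32, 2], "rotation": [0, 0, -0.008]}
    - {"translation": [20, 32, 2], "rotation": [0, 0, -0.008]}
    - {"translation": [20, 32, 2], "rotation": [0, 0, -0.008]}
    - {"translation": [20, 32, 2], "rotation": [0, 0, -0.008]}
    - {"translation": [20, 32, 2], "rotation": [0, 0, -0.008]}
    - {"translation": [20, 32, 2], "rotation": [0, 0, -0.008]}
    - {"translation": [20, 32, 2], "rotation": [0, 0, -0.008]}
    - {"translation": [20, 32, 2], "rotation": [0, 0, -0.008]}
    - {"translation": [20, 32, 2], "rotation": [0, 0, -0.008]}
    - {"translation": [20, 32, 2], "rotation": [0, 0, -0.008]}
    - {"translation": [20, 32, 2], "rotation": [0, 0, -0.008]}
    - {"translation": [20, 32, 2], "rotation": [0, 0, -0.008]}
    - {"translation": [20, 32, 2], "rotation": [0, 0, -0.008]}
    - {"translation": [20, 32, 2], "rotation": [0, 0, -0.008]}
    - {"translation": [20, 32, 2], "rotation": [0, 0, -0.008]}
    - {"translation": [20, 32, 2], "rotation": [0, 0, -0.008]}
    - {"translation": [20, 32, 2], "rotation": [0, 0, -0.008]}
    - {"translation": [0, 0, 0], "rotation": [0, 0, 0]}
    - {"translation": [0, 0, 0], "rotation": [0, 0, 0]}
  fingers: 0.5

```text
t: 1.73
position: [0.5176, -0.0786, 0.2652]
ee_rot: [-2.377, 2.054, 0.001]
wrist_force: [0.5, -0.2, -0.4]
opening: 0.498
```

```bash
cat > look.py <<'E'
import sys
from bench import get_obs, viewer
from h import *
o=get_obs();n=sys.argv[1];w=sys.argv[2] if len(sys.argv)>2 else "wrist"
c=viewer.camera(w);pickle.dump((o,c),open(n+".pkl","wb"));cv2.imwrite(f"pics/{n}.png",c["frame"][:,:,::-1])
M=R.from_rotvec(o["ee_rot"]).as_matrix()
print(round(o["t"],2),o["position"].round(4),"jaw az",np.degrees(np.arctan2(M[1,0],M[0,0])).round(2),"z",M[:,2].round(3),"q",o["joint_positions"].round(3),"F",o["wrist_force"].round(2),o["opening"].round(3))
E
python3 look.py w1
```

```text
Traceback (most recent call last):
  File "look.py", line 7, in <module>
    print(round(o["t"],2),o["position"].round(4),"jaw az",np.degrees(np.arctan2(M[1,0],M[0,0])).round(2),"z",M[:,2].round(3),"q",o["joint_positions"].round(3),"F",o["wrist_force"].round(2),o["opening"].round(3))
                                                                                                                                                                                             ^^^^^^^^^^^^^^^^^^
AttributeError: 'float' object has no attribute 'round'
```

View pics/w1.png

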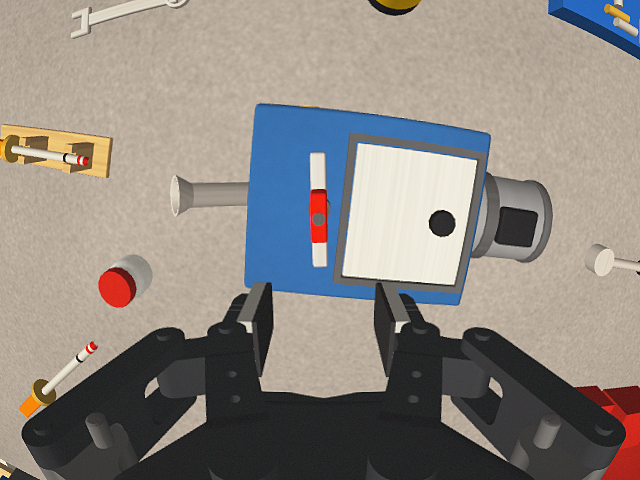

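```bash
sed -i 's/o\["opening"\].round(3)/round(o["opening"],3)/' look.py
python3 - <<'E'
from h import *
o,c=load("w1.pkl");f=c["frame"];hsv=cv2.cvtColor(f,cv2.COLOR_RGB2HSV)
crop(f,230,90,500,310,2.9,"pics/w1c.png")
m=cv2.inRange(hsv,(0,150,80),(8,255,255))|cv2.inRange(hsv,(172,150,80),(180,255,255))
m[:, :295]=0;m[:,345:]=0;m[:170]=0;m[260:]=0
n,l,st,ce=cv2.connectedComponentsWithStats(m);print(st,ce)
_,s=load("scene0.pkl")
for z in (.143,.155):print("fin",onz(c,[(319,219)],z,o))
B=onz(c,[(318,153),(320,266)],.131,o);print("bar",B.round(4),B.mean(0),np.linalg.norm(B[0]-B[1]),np.degrees(np.arctan2(*(B[0]-B[1])[[1,0]])))
P=onz(c,[(256,104),(490,133),(246,286),(460,304)],.11,o);print(P.round(4),P.mean(0))
d=(P[0]-P[1])+(P[2]-P[3]);print("yaw",np.degrees(np.arctan2(-d[0],d[1])))
d=(P[0]-P[2])+(P[1]-P[3]);print("yaw",np.degrees(np.arctan2(d[1],d[0])))
E
python3 look.py w1b
```

```text
[[     0      0    640    480 306449]
 [   310    189     17     54    751]] [[319.50317997 239.56041299]
 [318.2023968  214.8482024 ]]
fin [[ 0.52506166 -0.07355744  0.143     ]]
fin [[ 0.52776928 -0.07330983  0.155     ]]
bar [[ 0.572  -0.0658  0.131 ]
 [ 0.4847 -0.08    0.131 ]] [ 0.52835605 -0.07293835  0.131     ] 0.08851708068698344 9.228967993495042
[[ 0.604  -0.0108  0.11  ]
 [ 0.6141 -0.2065  0.11  ]
 [ 0.4485 -0.0189  0.11  ]
 [ 0.4574 -0.2156  0.11  ]] [ 0.53098324 -0.11296058  0.11      ]
yaw 2.769155281079813
yaw 3.1557013295322673
1.78 [ 0.5169 -0.081   0.265 ] jaw az -81.88 z [-0.001 -0.    -1.   ] q [ 0.7    0.069 -0.62   1.693  0.041  1.394 -1.355] F [-0.93 -0.25  0.45] 0.501
```

View pics/w1c.png

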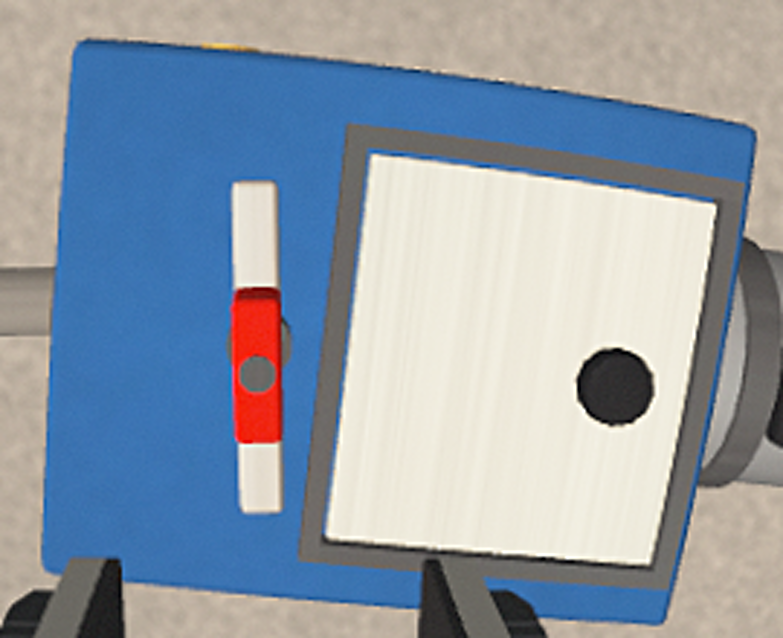

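Run:
```python
from h import *
o,c=load("w1b.pkl");_,t=load("top0.pkl")
f=c["frame"];hsv=cv2.cvtColor(f,cv2.COLOR_RGB2HSV)
crop(f,230,90,500,310,2.9,"pics/w1bc.png")
a=ray(c,[(230+258/2.9,90+374/2.9)],o);print((230+258/2.9,90+374/2.9))
b=ray(t,[(395,195.6)])
print(tri([(a[0],a[1][0]),(b[0],b[1][0])]))
m=cv2.inRange(hsv,(100,120,80),(125,255,255));m[:,:230]=0;m[:,510:]=0
k=max(cv2.findContours(m,0,2)[0],key=cv2.contourArea)[:,0]
print(cv2.approxPolyDP(k,8,True)[:,0].tolist())
for nm,mm in (("bar",cv2.inRange(hsv,(0,0,200),(180,40,255))),("red",cv2.inRange(hsv,(0,150,120),(8,255,255)))):
    mm[:,:300]=0;mm[:,336:]=0;mm[:140]=0;mm[280:]=0
    ys,xs=np.nonzero(mm);print(nm,xs.min(),xs.max(),ys.min(),ys.max(),xs[ys<ys.min()+10].mean(),xs[ys>ys.max()-10].mean())
```

```text
(318.9655172413793, 218.9655172413793)
(array([ 0.52740447, -0.07446041,  0.15483491]), [np.float64(0.0013857143205522708), np.float64(0.0013857143205522654)])
[[254, 103], [243, 285], [374, 297], [375, 286], [329, 281], [353, 130], [485, 151], [459, 291], [396, 288], [414, 301], [456, 302], [486, 132]]
bar 307 322 152 264 313.5151515151515 315.9166666666667
red 306 323 188 240 314.390977443609 315.64516129032256
```

View pics/w1bc.png

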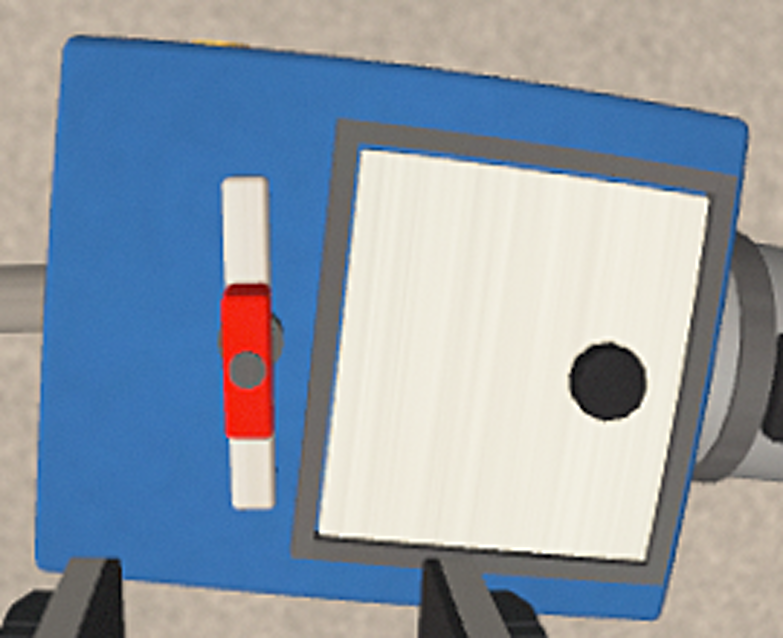

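Run:
```python
from h import *
o,c=load("w1b.pkl");_,t=load("top0.pkl")
a=ray(c,[(315.2,217.6)],o);b=ray(t,[(395,195.6)])
print(tri([(a[0],a[1][0]),(b[0],b[1][0])]), onz(c,[(315.2,217.6)],.155,o))
B=onz(c,[(314.3,151.7),(317.1,265)],.131,o);print("bar",B.mean(0),np.linalg.norm(B[0]-B[1]),np.degrees(np.arctan2(*(B[0]-B[1])[[1,0]])))
P=onz(c,[(253,102.5),(487,131.5),(242.5,286),(457.5,303)],.11,o);print(P.round(4),P.mean(0))
d=(P[0]-P[1])+(P[2]-P[3]);print("yaw",np.degrees(np.arctan2(-d[0],d[1])))
d=(P[0]-P[2])+(P[1]-P[3]);print("yaw",np.degrees(np.arctan2(d[1],d[0])))
r=onz(c,[(175.5,195.5)],.118,o);print("rim",r)
```

```text
(array([ 0.52768952, -0.07306555,  0.15512348]), [np.float64(9.42126925485318e-06), np.float64(9.421269254793956e-06)]) [[ 0.52766463 -0.07305774  0.155     ]]
bar [ 0.52815141 -0.07285776  0.131     ] 0.08860046953886881 9.291811042358878
[[ 0.6044 -0.0111  0.11  ]
 [ 0.6134 -0.2062  0.11  ]
 [ 0.4475 -0.0181  0.11  ]
 [ 0.4568 -0.215   0.11  ]] [ 0.53050677 -0.11261695  0.11      ]
yaw 2.6759814020702435
yaw 2.8662601073097234
rim [[0.52239274 0.04478248 0.118     ]]
```

>>> arm_command:
  commands:
    - {"translation": [5.5, 4, -10], "rotation": [0, 0, 0.01]}
    - {"translation": [5.5, 4, -25], "rotation": [0, 0, 0.01]}
    - {"translation": [0, 0, -25], "rotation": [0, 0, 0]}
    - {"translation": [0, 0, -25], "rotation": [0, 0, 0]}
    - {"translation": [0, 0, -25], "rotation": [0, 0, 0]}
    - {"translation": [0, 0, -17], "rotation": [0, 0, 0]}
    - {"translation": [0, 0, -10], "rotation": [0, 0, 0]}
    - {"translation": [0, 0, 0], "rotation": [0, 0, 0]}
    - {"translation": [0, 0, 0], "rotation": [0, 0, 0]}

```text
t: 2.58
position: [0.5278, -0.0741, 0.1282]
ee_rot: [2.39, -2.038, -0.001]
wrist_force: [0.6, -0.2, 0.4]
opening: 0.496
```

```bash
python3 look.py w2
```

```text
2.58 [ 0.5278 -0.0741  0.1282] jaw az -80.9 z [-0.001  0.    -1.   ] q [ 0.659  0.201 -0.627  1.85   0.13   1.131 -1.426] F [ 0.58 -0.17  0.35] 0.496
```

View pics/w2.png

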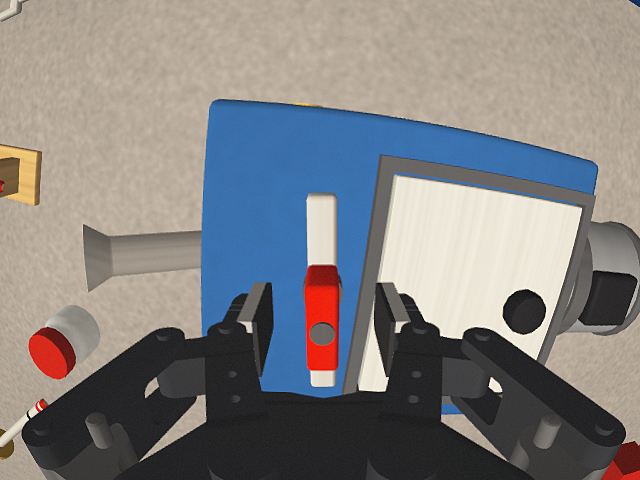

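The fin at (322,333) sits centred between the pads at x 258 and 388, so I'll close on it.

>>> arm_command:
  commands:
    - {"translation": [0, 1, 0], "rotation": [0, 0, 0]}
    - {"translation": [0, 0, 0], "rotation": [0, 0, 0]}
    - {"translation": [0, 0, 0], "rotation": [0, 0, 0]}
    - {"translation": [0, 0, 0], "rotation": [0, 0, 0]}
    - {"translation": [0, 0, 0], "rotation": [0, 0, 0]}
    - {"translation": [0, 0, 0], "rotation": [0, 0, 0]}
  fingers: 0
  newtons: 30

```text
t: 3.13
position: [0.529, -0.0733, 0.1297]
ee_rot: [-2.391, 2.038, -0.004]
wrist_force: [-0.9, -3.4, 6.7]
opening: 0.131
```

```bash
python3 look.py w3; python3 -c "
from bench import get_obs
print(get_obs()['ft_torque'])"
```

```text
3.13 [ 0.529  -0.0733  0.1297] jaw az -80.88 z [ 0.002 -0.002 -1.   ] q [ 0.658  0.199 -0.628  1.849  0.131  1.131 -1.428] F [-0.87 -3.39  6.65] 0.131
[-0.37341081  0.03920709  0.06879904]
```

>>> arm_command:
  commands:
    - {"translation": [0, 0, 0], "rotation": [0, 0, 0.05]}
    - {"translation": [0, 0, 0], "rotation": [0, 0, 0.1]}
    - {"translation": [0, 0, 0], "rotation": [0, 0, 0.1]}
    - {"translation": [0, 0, 0], "rotation": [0, 0, 0.1]}
    - {"translation": [0, 0, 0], "rotation": [0, 0, 0.1]}
    - {"translation": [0, 0, 0], "rotation": [0, 0, 0.1]}

```text
t: 3.68
position: [0.5287, -0.0729, 0.1297]
ee_rot: [2.858, -1.305, 0.003]
wrist_force: [-1.2, -1.7, 6.7]
opening: 0.132
```

>>> arm_command:
  commands:
    - {"translation": [0, 0, 0], "rotation": [0, 0, 0.1]}
    - {"translation": [0, 0, 0], "rotation": [0, 0, 0.1]}
    - {"translation": [0, 0, 0], "rotation": [0, 0, 0.1]}
    - {"translation": [0, 0, 0], "rotation": [0, 0, 0.1]}
    - {"translation": [0, 0, 0], "rotation": [0, 0, 0.1]}
    - {"translation": [0, 0, 0], "rotation": [0, 0, 0.1]}
    - {"translation": [0, 0, 0], "rotation": [0, 0, 0.1]}
    - {"translation": [0, 0, 0], "rotation": [0, 0, 0.1]}
    - {"translation": [0, 0, 0], "rotation": [0, 0, 0.05]}
    - {"translation": [0, 0, 0], "rotation": [0, 0, 0]}
    - {"translation": [0, 0, 0], "rotation": [0, 0, 0]}

```text
t: 4.6
position: [0.5281, -0.0726, 0.1296]
ee_rot: [3.141, -0.017, 0.0]
wrist_force: [-3.6, -1.8, 8.6]
opening: 0.134
```

```bash
python3 look.py w4; python3 -c "
from bench import get_obs
print(get_obs()['ft_torque'])"
```

```text
4.6 [ 0.5281 -0.0726  0.1296] jaw az -0.63 z [ 0.    -0.001 -1.   ] q [ 0.804  0.229 -0.797  1.845  0.181  1.141 -0.067] F [-3.64 -1.82  8.55] 0.134
[-0.15274023  0.7698037  -0.01290485]
```

View pics/w4.png

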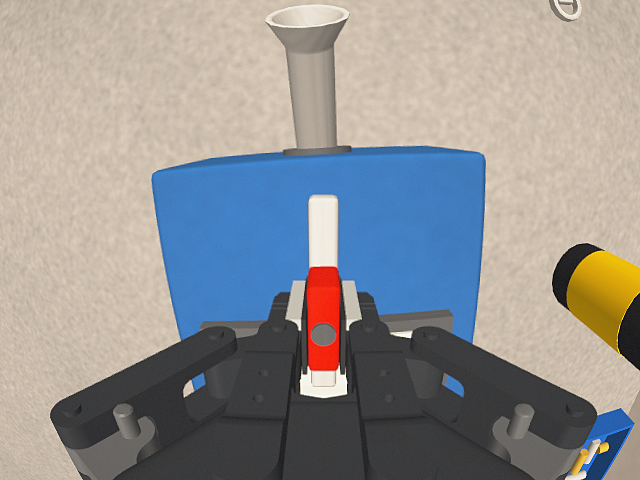

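>>> arm_command:
  commands:
    - {"translation": [0, 0, 0], "rotation": [0, 0, 0.03]}
    - {"translation": [0, 0, 0], "rotation": [0, 0, 0.02]}
    - {"translation": [0, 0, 0], "rotation": [0, 0, 0.01]}
    - {"translation": [0, 0, 0], "rotation": [0, 0, 0]}

```text
t: 4.98
position: [0.528, -0.0726, 0.1297]
ee_rot: [3.14, 0.076, -0.0]
wrist_force: [-2.8, -0.8, 8.8]
opening: 0.134
```

```bash
cat > st.py <<'E'
from bench import get_obs
from h import *
o=get_obs();M=R.from_rotvec(o["ee_rot"]).as_matrix()
print(round(o["t"],2),o["position"].round(4),"jaw az",np.degrees(np.arctan2(M[1,0],M[0,0])).round(2),"z",M[:,2].round(3),"q",o["joint_positions"].round(3),"F",o["wrist_force"].round(2),"T",o["ft_torque"].round(3),round(o["opening"],3))
E
python3 st.py
```

```text
4.98 [ 0.528  -0.0726  0.1297] jaw az 2.79 z [-0.    -0.001 -1.   ] q [ 0.811  0.231 -0.805  1.845  0.183  1.142 -0.009] F [-2.84 -0.78  8.85] T [-0.177  0.822 -0.125] 0.134
```

>>> arm_command:
  commands:
    - {"translation": [0, 0, 0], "rotation": [0, 0, 0.02]}
    - {"translation": [0, 0, 0], "rotation": [0, 0, 0.0]}
    - {"translation": [0, 0, 0], "rotation": [0, 0, 0]}

```text
t: 5.23
position: [0.528, -0.0726, 0.1297]
ee_rot: [3.139, 0.105, -0.0]
wrist_force: [-3.2, -1.0, 9.6]
opening: 0.133
```

```bash
python3 st.py
```

```text
5.23 [ 0.528  -0.0726  0.1297] jaw az 3.83 z [-0. -0. -1.] q [ 0.813  0.231 -0.807  1.845  0.184  1.142  0.009] F [-3.17 -0.96  9.61] T [-0.045  0.784 -0.63 ] 0.133
```

>>> arm_command:
  commands:
    - {"translation": [0, 0, 0], "rotation": [0, 0, -0.008]}
    - {"translation": [0, 0, 0], "rotation": [0, 0, 0]}
    - {"translation": [0, 0, 0], "rotation": [0, 0, 0]}
    - {"translation": [0, 0, 0], "rotation": [0, 0, 0]}
    - {"translation": [0, 0, 10], "rotation": [0, 0, 0]}
    - {"translation": [0, 0, 25], "rotation": [0, 0, 0]}
    - {"translation": [0, 5, 35], "rotation": [0, 0, 0]}
    - {"translation": [0, 20, 35], "rotation": [0, 0, 0]}
    - {"translation": [0, 10, 10], "rotation": [0, 0, 0]}
    - {"translation": [0, 0, 0], "rotation": [0, 0, 0]}
    - {"translation": [0, 0, 0], "rotation": [0, 0, 0]}
  fingers: 0.5

```text
t: 6.15
position: [0.5282, -0.037, 0.2439]
ee_rot: [3.139, 0.098, 0.002]
wrist_force: [-0.1, -0.5, -1.4]
opening: 0.505
```

```bash
python3 look.py w5
```

```text
6.15 [ 0.5282 -0.037   0.2439] jaw az 3.59 z [ 0.001 -0.001 -1.   ] q [ 0.813  0.119 -0.848  1.708  0.092  1.355  0.012] F [-0.08 -0.49 -1.39] 0.505
```

View pics/w5.png

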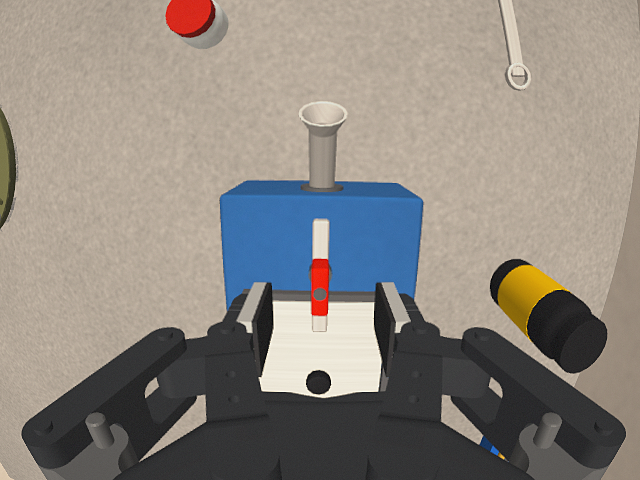

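Run:
```python
from h import *
o,c=load("w5.pkl");f=c["frame"]
crop(f,200,90,440,350,2.3,"pics/w5c.png")
B=onz(c,[(320.7,221),(319.3,331)],.131,o);print("bar",B.round(4),np.degrees(np.arctan2(*(B[0]-B[1])[[1,0]])))
P=onz(c,[(221.5,197),(421.5,199)],.11,o);print(P.round(4),P.mean(0),np.degrees(np.arctan2(*(P[1]-P[0])[[1,0]])))
o1,c1=load("w1b.pkl");g=c1["frame"];crop(g,150,160,260,230,7,"pics/rim1.png");crop(f,280,80,370,150,8,"pics/rim5.png")
```

```text
bar [[ 0.5264 -0.0281  0.131 ]
 [ 0.5307 -0.1165  0.131 ]] 92.7837025210263
[[ 0.4488 -0.0184  0.11  ]
 [ 0.6031 -0.0103  0.11  ]] [ 0.5259586  -0.01434226  0.11      ] 3.0265256025532996
```

View pics/w5c.png

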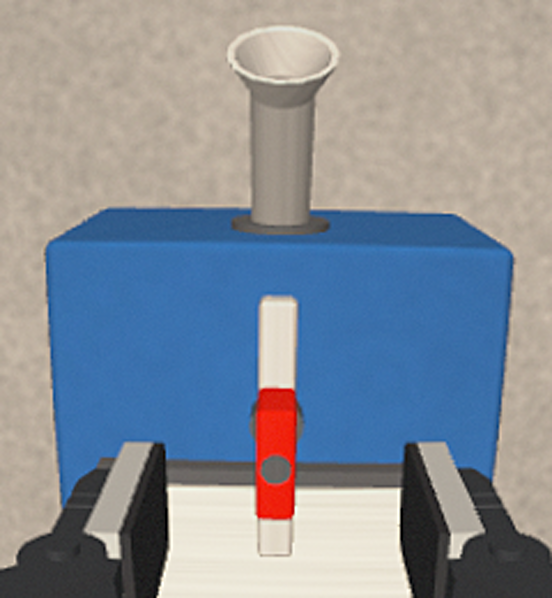

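View pics/rim5.png

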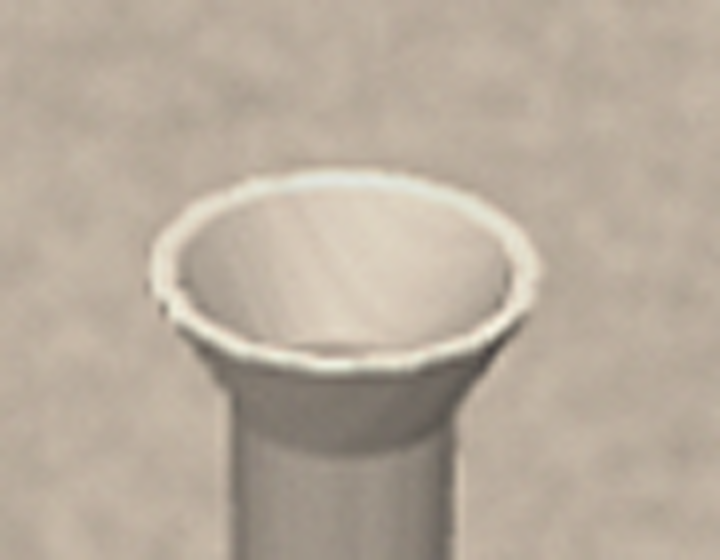

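View pics/rim1.png

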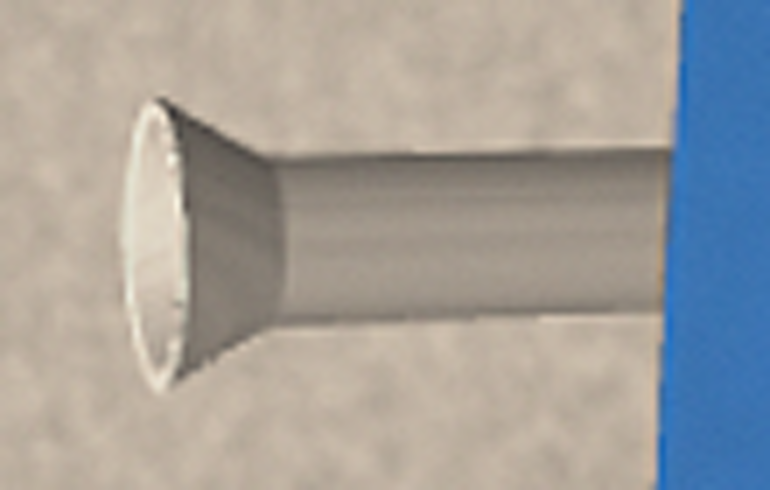

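Run:
```python
from h import *
o5,c5=load("w5.pkl");o1,c1=load("w1b.pkl");_,t=load("top0.pkl")
g=lambda q:(q[0],q[1][0])
r=[g(ray(c5,[(323.3,113.9)],o5)),g(ray(c1,[(172.4,195)],o1)),g(ray(t,[(337.6,202.1)]))]
print(tri(r),tri(r[:2]))
print([onz(c,[u],.118,o).round(4) for c,u,o in ((c5,(323.3,113.9),o5),(c1,(172.4,195),o1),(t,(337.6,202.1),None))])
y=np.radians(2.85);Y=np.array([-np.sin(y),np.cos(y)])
for ctr in ([.5305,-.1126],): print("pred",np.array(ctr)+.161*Y)
```

```text
(array([0.52306631, 0.04744064, 0.11899325]), [np.float64(0.00038697802650495796), np.float64(0.0004039559324442519), np.float64(0.0001325705655290332)]) (array([0.52312848, 0.04726449, 0.11947875]), [np.float64(0.0003780691383118709), np.float64(0.0003780691383117247)])
[array([[0.5234, 0.0475, 0.118 ]]), array([[0.5225, 0.0477, 0.118 ]]), array([[0.5232, 0.0476, 0.118 ]])]
pred [0.52249486 0.04820086]
```

>>> arm_command:
  commands:
    - {"translation": [2, 36, 0], "rotation": [0, 0, -0.013]}
    - {"translation": [2, 36, 0], "rotation": [0, 0, -0.013]}
    - {"translation": [2, 36, 0], "rotation": [0, 0, -0.013]}
    - {"translation": [2, 36, 0], "rotation": [0, 0, -0.013]}
    - {"translation": [2, 36, 0], "rotation": [0, 0, -0.013]}
    - {"translation": [2, 36, 0], "rotation": [0, 0, -0.013]}
    - {"translation": [2, 36, 0], "rotation": [0, 0, -0.013]}
    - {"translation": [2, 36, 0], "rotation": [0, 0, -0.013]}
    - {"translation": [1, 36, 0], "rotation": [0, 0, -0.013]}
    - {"translation": [1, 25, 0], "rotation": [0, 0, -0.013]}
    - {"translation": [0, 0, 0], "rotation": [0, 0, 0]}
    - {"translation": [0, 0, 0], "rotation": [0, 0, 0]}
    - {"translation": [0, 0, 0], "rotation": [0, 0, 0]}

```text
t: 7.28
position: [0.5462, 0.3095, 0.2414]
ee_rot: [3.137, -0.11, -0.004]
wrist_force: [0.4, -0.0, -0.1]
opening: 0.498
```

```bash
python3 look.py w6
```

```text
7.28 [0.5462 0.3095 0.2414] jaw az -4.02 z [-0.002 -0.002 -1.   ] q [ 0.161  0.42  -0.954  1.467  0.342  1.434 -0.869] F [ 0.39 -0.03 -0.11] 0.498
```

View pics/w6.png

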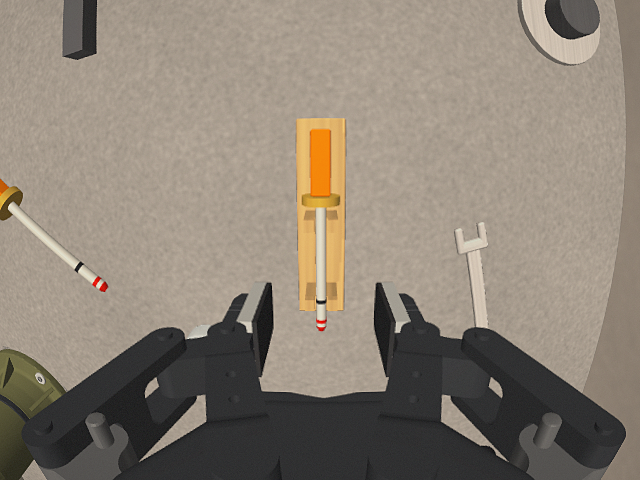

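Run:
```python
from h import *
o,c=load("w6.pkl");f=c["frame"];hsv=cv2.cvtColor(f,cv2.COLOR_RGB2HSV);_,t=load("top0.pkl")
crop(f,280,110,360,340,2.5,"pics/w6c.png")
m=cv2.inRange(hsv,(8,200,150),(18,255,255));m[:,:290]=0;m[:,350:]=0;m[:110]=0;m[200:]=0
ys,xs=np.nonzero(m);print("orange",xs.min(),xs.max(),ys.min(),ys.max())
top=xs[ys<ys.min()+8].mean();bot=xs[(ys>178)&(ys<192)].mean();print(top,bot)
E0=onz(c,[(top,ys.min()+2)],.059,o);
A=onz(c,[(top,ys.min()+4),(bot,185)],.059,o)
tip=onz(c,[(321.2,330)],.05,o);print("end",E0.round(4),A.round(4),"tip",tip.round(4))
d=(tip-A[0])[0];print("az",np.degrees(np.arctan2(d[1],d[0])),np.degrees(np.arctan2(*(A[1]-A[0])[[1,0]])))
g=lambda q:(q[0],q[1][0])
print("tri tip",tri([g(ray(c,[(321.2,328)],o)),g(ray(t,[(276.5,203.6)]))]))
Cc=lambda x,y:(180+x/7-.4,185+y/7-.4)
print("tri end",tri([g(ray(c,[(320,130.5)],o)),g(ray(t,[Cc(82,108)]))]))
```

```text
orange 310 330 129 196
319.6774193548387 320.0
end [[0.548  0.3824 0.059 ]] [[0.5479 0.3807 0.059 ]
 [0.5449 0.3349 0.059 ]] tip [[0.5353 0.1859 0.05  ]]
az -93.70454251017917 -93.70163294456003
tri tip (array([0.53509199, 0.18780106, 0.04889291]), [np.float64(0.0003437612780813196), np.float64(0.0003437612780812626)])
tri end (array([0.54776158, 0.38325019, 0.05772489]), [np.float64(0.0006990969085284196), np.float64(0.0006990969085281895)])
```

View pics/w6c.png

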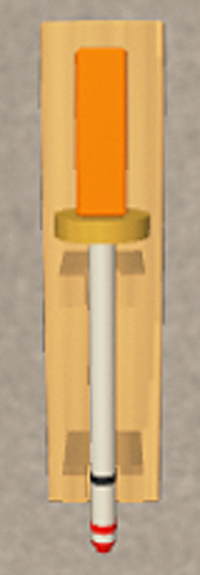

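The cradle gauge is confirmed as the right one. It runs from handle end (320,130) to tip (321,329) and measures about 0.197 m, which fits 198 mm. The loose one near (100,288) is about 0.27 m, so it's the wrong size. Descending to grasp.

>>> arm_command:
  commands:
    - {"translation": [0, 15, -20], "rotation": [0, 0, 0.006]}
    - {"translation": [0, 15, -25], "rotation": [0, 0, 0]}
    - {"translation": [0, 15, -30], "rotation": [0, 0, 0]}
    - {"translation": [0, 0, -30], "rotation": [0, 0, 0]}
    - {"translation": [0, 0, -30], "rotation": [0, 0, 0]}
    - {"translation": [0, 0, -30], "rotation": [0, 0, 0]}
    - {"translation": [0, 0, -25], "rotation": [0, 0, 0]}
    - {"translation": [0, 0, -15], "rotation": [0, 0, 0]}
    - {"translation": [0, 0, -4], "rotation": [0, 0, 0]}
    - {"translation": [0, 0, 0], "rotation": [0, 0, 0]}
    - {"translation": [0, 0, 0], "rotation": [0, 0, 0]}

```text
t: 8.25
position: [0.5471, 0.3565, 0.0357]
ee_rot: [-3.139, 0.1, -0.003]
wrist_force: [1.2, -0.5, 0.9]
opening: 0.497
```

```bash
python3 look.py w7
```

```text
8.25 [0.5471 0.3565 0.0357] jaw az -3.67 z [ 0.002  0.001 -1.   ] q [ 0.009  0.642 -0.847  1.621  0.523  1.118 -1.037] F [ 1.16 -0.49  0.86] 0.497
```

View pics/w7.png

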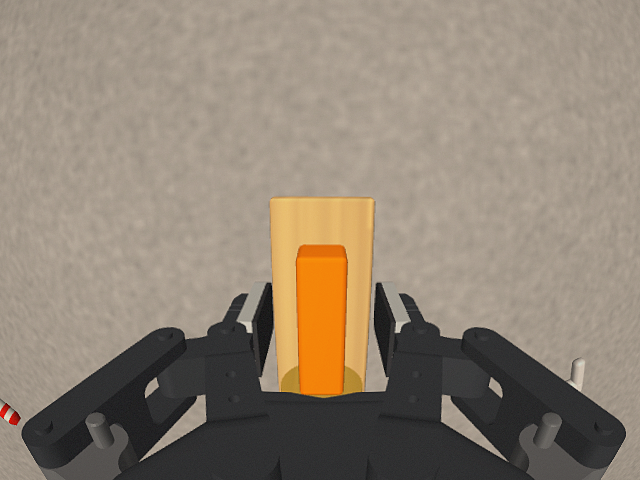

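>>> arm_command:
  commands:
    - {"translation": [0, 0, -2], "rotation": [0, 0, 0]}
    - {"translation": [0, 0, 0], "rotation": [0, 0, 0]}
    - {"translation": [0, 0, 0], "rotation": [0, 0, 0]}
    - {"translation": [0, 0, 0], "rotation": [0, 0, 0]}
    - {"translation": [0, 0, 0], "rotation": [0, 0, 0]}
    - {"translation": [0, 0, 0], "rotation": [0, 0, 0]}
    - {"translation": [0, 0, 0], "rotation": [0, 0, 0]}
  fingers: 0
  newtons: 50

```text
t: 8.88
position: [0.5467, 0.3569, 0.0331]
ee_rot: [-3.139, 0.099, -0.002]
wrist_force: [0.7, 0.9, 4.7]
opening: 0.201
```

```bash
python3 st.py
```

```text
8.88 [0.5467 0.3569 0.0331] jaw az -3.61 z [ 0.002  0.001 -1.   ] q [ 0.007  0.645 -0.845  1.623  0.525  1.114 -1.039] F [0.75 0.93 4.71] T [-0.231 -0.207  0.074] 0.201
```

>>> arm_command:
  commands:
    - {"translation": [0, 0, 5], "rotation": [0, 0, 0]}
    - {"translation": [0, 0, 15], "rotation": [0, 0, 0]}
    - {"translation": [0, 0, 25], "rotation": [0, 0, 0]}
    - {"translation": [0, 0, 35], "rotation": [0, 0, 0]}
    - {"translation": [0, 0, 35], "rotation": [0, 0, 0]}
    - {"translation": [0, 0, 35], "rotation": [0, 0, 0]}
    - {"translation": [0, 0, 35], "rotation": [0, 0, 0]}
    - {"translation": [0, 0, 20], "rotation": [0, 0, 0]}
    - {"translation": [0, 0, 5], "rotation": [0, 0, 0]}
    - {"translation": [0, 0, 0], "rotation": [0, 0, 0]}
    - {"translation": [0, 0, 0], "rotation": [0, 0, 0]}
    - {"translation": [0, 0, 0], "rotation": [0, 0, 0]}

```text
t: 9.88
position: [0.5452, 0.3557, 0.2403]
ee_rot: [3.138, -0.099, -0.004]
wrist_force: [0.7, -1.1, -1.8]
opening: 0.2
```

```bash
python3 st.py;python3 look.py w8; python3 look.py s8 scene;python3 look.py t8 top
```

```text
9.88 [0.5452 0.3557 0.2403] jaw az -3.61 z [-0.003 -0.002 -1.   ] q [ 0.059  0.475 -0.944  1.407  0.382  1.454 -0.939] F [ 0.72 -1.1  -1.83] T [ 0.09   0.029 -0.048] 0.2
9.88 [0.5452 0.3557 0.2403] jaw az -3.61 z [-0.003 -0.002 -1.   ] q [ 0.059  0.475 -0.944  1.407  0.382  1.454 -0.939] F [ 0.72 -1.1  -1.83] 0.2
9.93 [0.5453 0.3556 0.2402] jaw az -3.61 z [-0.003 -0.002 -1.   ] q [ 0.059  0.475 -0.944  1.407  0.382  1.454 -0.939] F [ 0.49  0.19 -1.1 ] 0.202
9.98 [0.5453 0.3558 0.2403] jaw az -3.6 z [-0.003 -0.002 -1.   ] q [ 0.059  0.476 -0.944  1.406  0.382  1.454 -0.939] F [ 0.11  0.35 -0.7 ] 0.198
```

View pics/w8.png

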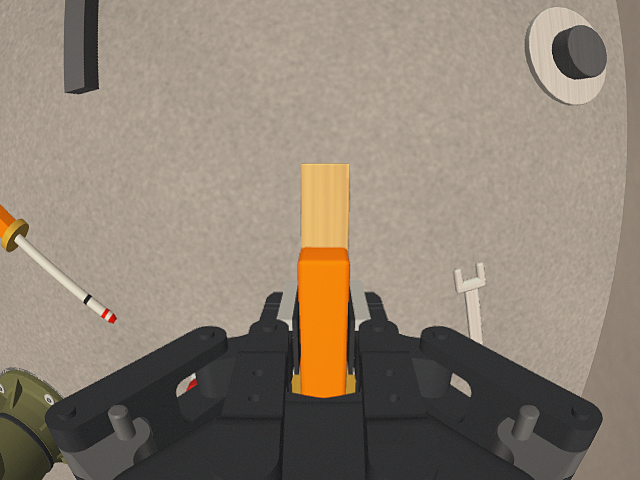

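View pics/s8.png

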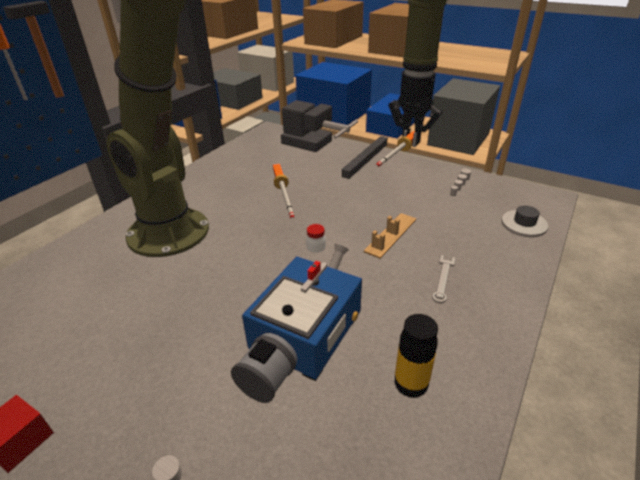

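Run:
```python
from h import *
_,t=load("t8.pkl");_,s=load("s8.pkl")
crop(s["frame"],360,110,440,180,8,"pics/s8c.png");crop(t["frame"],150,150,290,230,5,"pics/t8c.png")
```

```text
(no output)
```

View pics/s8c.png

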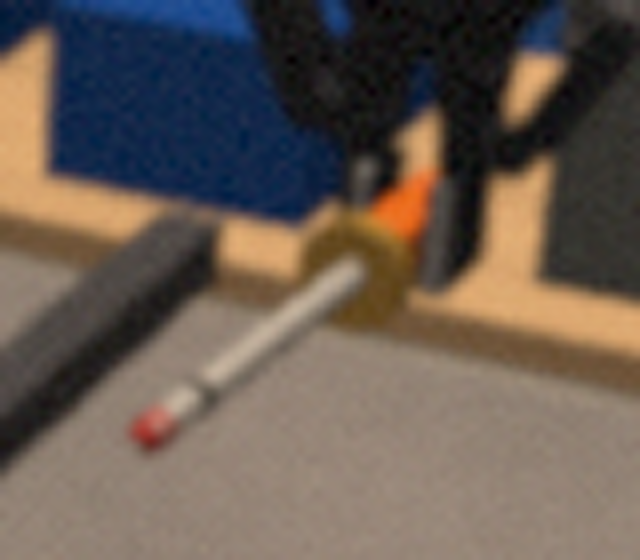

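View pics/t8c.png

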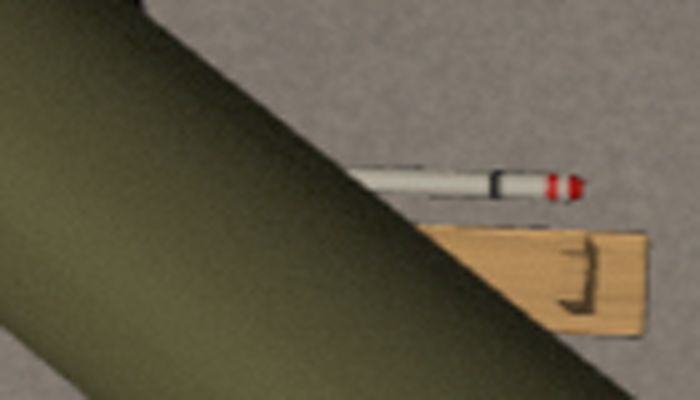

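Run:
```python
from h import *
o,t=load("t8.pkl");_,s=load("s8.pkl")
g=lambda q:(q[0],q[1][0])
X,e=tri([g(ray(t,[(266.5,187.1)])),g(ray(s,[(377.4,164.4)]))]);print("tip",X,e)
# rod/collar point in scene: intersect with vertical plane containing gauge axis
C,d=g(ray(s,[(360+355/8-.4,110+266/8-.4)]))
p=o["position"]; az=np.radians(-93.7);n=np.array([-np.sin(az),np.cos(az),0])
k=((np.array([p[0],p[1],0])-C)@n)/(d@n);Y=C+k*d;print("collar face",Y)
print("pitch deg",np.degrees(np.arctan2(Y[2]-X[2],np.hypot(*(Y-X)[:2]))),np.linalg.norm(Y-X))
print("expected tip: ", p+np.array([0,0,.0169])+ (0.0397+.130)*np.array([np.cos(az),np.sin(az),0]))
```

```text
tip [0.53443625 0.18591108 0.259697  ] [np.float64(0.0011245971532169345), np.float64(0.0011245971532168335)]
collar face [0.54293924 0.31854717 0.25968206]
pitch deg -0.006441789575058135 0.1329083652469415
expected tip:  [0.53439625 0.18643996 0.25720245]
```

```bash
cat > plan.py <<'E'
from bench import get_obs
from h import *
import sys
yaw=np.radians(2.85);rim=np.array([.5231,.0475,.118]);OFF=np.array([0,.039,-.0175])
Y=np.array([-np.sin(yaw),np.cos(yaw),0]);X=np.array([np.cos(yaw),np.sin(yaw),0])
nz=Y*np.cos(np.radians(35))+np.array([0,0,np.sin(np.radians(35))])
M=np.c_[X,-nz,np.cross(X,-nz)]
o=get_obs();C=R.from_rotvec(o["ee_rot"]).as_matrix()
if __name__=="__main__":
    print("nz",nz.round(4),"q",o["joint_positions"].round(2))
    print("rot needed",R.from_matrix(M@C.T).as_rotvec().round(4))
    org=o["position"]+C@OFF;rel=org-rim
    print("origin along neck mm",(rel@nz*1000).round(1),"off x",(rel@X*1000).round(1),"off perp",(rel@np.cross(nz,X)*1000).round(1))
    for s in map(float,sys.argv[1:]):
        p=rim+nz*s/1000-M@OFF;print(s,"TCP",p.round(4),"move mm",((p-o["position"])*1000).round(1))
E
python3 plan.py 180 150
```

```text
nz [-0.0407  0.8181  0.5736] q [ 0.06  0.48 -0.94  1.41  0.38  1.45 -0.94]
rot needed [ 0.6127 -0.0063  0.1084]
origin along neck mm 300.1 off x 33.3 off perp 39.0
180.0 TCP [0.5137 0.2367 0.2293] move mm [ -31.8 -119.2  -11.3]
150.0 TCP [0.5149 0.2122 0.2121] move mm [ -30.6 -143.8  -28.5]
```

>>> arm_command:
  commands:
    - {"translation": [-3.2, -12, 5], "rotation": [0.0613, -0.0006, 0.0108]}
    - {"translation": [-3.2, -12, 5], "rotation": [0.0613, -0.0006, 0.0108]}
    - {"translation": [-3.2, -12, 5], "rotation": [0.0613, -0.0006, 0.0108]}
    - {"translation": [-3.2, -12, 0], "rotation": [0.0613, -0.0006, 0.0108]}
    - {"translation": [-3.2, -12, 0], "rotation": [0.0613, -0.0006, 0.0108]}
    - {"translation": [-3.2, -12, 0], "rotation": [0.0613, -0.0006, 0.0108]}
    - {"translation": [-3.2, -12, 0], "rotation": [0.0613, -0.0006, 0.0108]}
    - {"translation": [-3.2, -12, -6], "rotation": [0.0613, -0.0006, 0.0108]}
    - {"translation": [-3.2, -12, -10], "rotation": [0.0613, -0.0006, 0.0108]}
    - {"translation": [-3.2, -11, -10], "rotation": [0.0613, -0.0006, 0.0108]}
    - {"translation": [0, 0, 0], "rotation": [0, 0, 0]}
    - {"translation": [0, 0, 0], "rotation": [0, 0, 0]}
    - {"translation": [0, 0, 0], "rotation": [0, 0, 0]}

```text
t: 11.12
position: [0.5138, 0.2382, 0.2316]
ee_rot: [-2.528, -0.062, 0.018]
wrist_force: [-0.1, 0.9, -0.9]
opening: 0.199
```

```bash
python3 plan.py 180 150; python3 look.py s9 scene;python3 look.py t9 top;python3 look.py w9
python3 - <<'E'
from h import *
_,t=load("t9.pkl");_,s=load("s9.pkl")
a=cv2.resize(s["frame"][170:290,290:410],None,fx=4,fy=4,interpolation=2);crop(s["frame"],290,150,420,290,4,"pics/s9c.png");crop(t["frame"],230,150,400,250,4.5,"pics/t9c.png")
E
```

```text
nz [-0.0407  0.8181  0.5736] q [ 0.97  0.3  -1.23  1.82 -0.36  1.13 -0.04]
rot needed [-0.0021  0.0011  0.0014]
origin along neck mm 182.5 off x 0.2 off perp -1.0
180.0 TCP [0.5137 0.2367 0.2293] move mm [-0.1 -1.5 -2.4]
150.0 TCP [0.5149 0.2122 0.2121] move mm [  1.1 -26.  -19.6]
11.12 [0.5138 0.2382 0.2316] jaw az 2.77 z [-0.027  0.575 -0.818] q [ 0.973  0.298 -1.232  1.816 -0.356  1.13  -0.042] F [-0.09  0.95 -0.86] 0.199
11.17 [0.5137 0.239  0.2321] jaw az 2.87 z [-0.027  0.574 -0.818] q [ 0.972  0.298 -1.233  1.815 -0.356  1.13  -0.041] F [ 0.14 -0.3  -1.03] 0.198
11.22 [0.5137 0.2394 0.2322] jaw az 2.91 z [-0.027  0.574 -0.818] q [ 0.971  0.298 -1.233  1.815 -0.356  1.13  -0.041] F [-0.29  1.1  -0.55] 0.199
```

View pics/s9c.png

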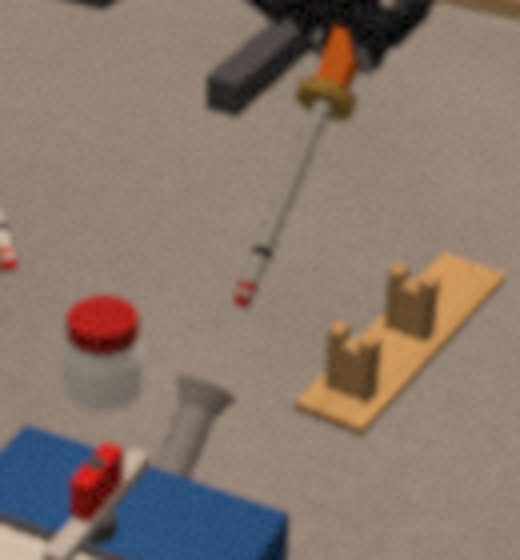

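View pics/t9c.png

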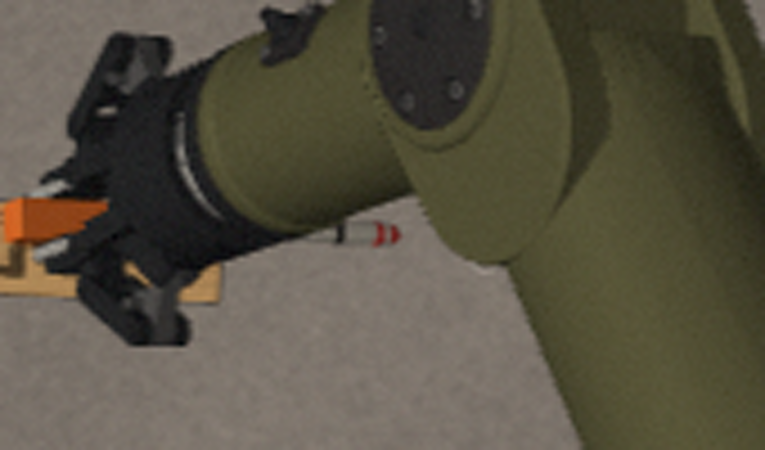

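View pics/w9.png

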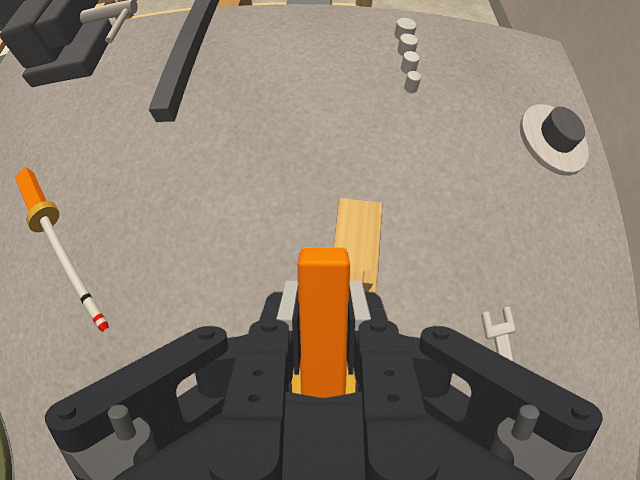

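```bash
python3 - <<'E'
from h import *
import plan
o,t=load("t9.pkl");o2,s=load("s9.pkl")
g=lambda q:(q[0],q[1][0])
X,e=tri([g(ray(t,[(318.2,201.9)])),g(ray(s,[(350.6,224.8)]))]);print("tip",X,e)
for oo in (o,o2):
    C=R.from_rotvec(oo["ee_rot"]).as_matrix();print("exp",oo["position"]+C@(plan.OFF+[0,.13,0]))
rel=X-plan.rim;print("tip rel: along",rel@plan.nz,"x",rel@plan.X,"perp",rel@np.cross(plan.nz,plan.X))
E
python3 plan.py 120
```

```text
tip [0.52088373 0.08998999 0.15112851] [np.float64(0.0016573668511995787), np.float64(0.0016573668511994976)]
exp [0.52132913 0.09092269 0.14918713]
exp [0.521095   0.09006402 0.14873254]
tip rel: along 0.053854709269919795 x -0.00010086818421254592 perp -0.0027329698811896135
nz [-0.0407  0.8181  0.5736] q [ 0.97  0.3  -1.23  1.81 -0.36  1.13 -0.04]
rot needed [-0.0016  0.0029 -0.0013]
origin along neck mm 183.9 off x 0.2 off perp -0.8
120.0 TCP [0.5161 0.1876 0.1949] move mm [  2.4 -51.8 -37.3]
```

View pics/s9.png

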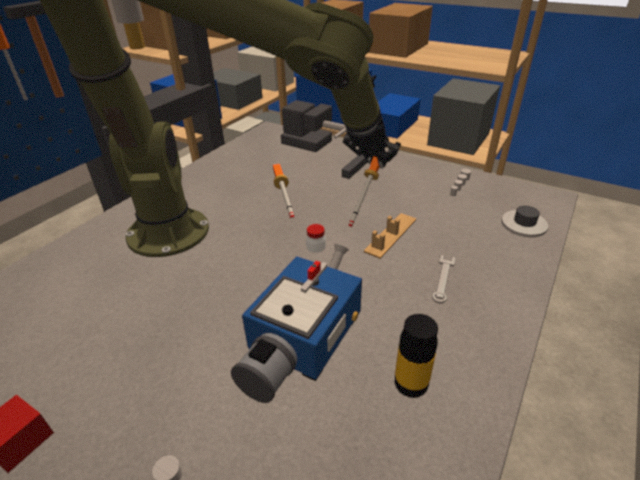

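>>> arm_command:
  commands:
    - {"translation": [0.5, -9, -6], "rotation": [0, 0.001, 0]}
    - {"translation": [0.5, -10, -7], "rotation": [0, 0.001, 0]}
    - {"translation": [0.5, -10, -7], "rotation": [-0.001, 0.001, 0]}
    - {"translation": [0.5, -10, -7], "rotation": [-0.001, 0, 0]}
    - {"translation": [0.4, -8, -6], "rotation": [0, 0, 0]}
    - {"translation": [0, -4, -3], "rotation": [0, 0, 0]}
    - {"translation": [0, 0, 0], "rotation": [0, 0, 0]}
    - {"translation": [0, 0, 0], "rotation": [0, 0, 0]}

```text
t: 11.93
position: [0.5164, 0.1864, 0.1953]
ee_rot: [-2.529, -0.059, 0.022]
wrist_force: [0.3, 0.0, -0.7]
opening: 0.2
```

```bash
python3 plan.py 120 90;python3 st.py; python3 look.py s10 scene;python3 - <<'E'
from h import *
_,s=load("s10.pkl")
crop(s["frame"],280,140,420,300,3.7,"pics/s10c.png")
E
```

```text
nz [-0.0407  0.8181  0.5736] q [ 1.02  0.35 -1.19  1.85 -0.32  1.12  0.04]
rot needed [-0.0007 -0.0021  0.0023]
origin along neck mm 119.3 off x 0.1 off perp -1.0
120.0 TCP [0.5161 0.1876 0.1949] move mm [-0.3  1.2 -0.5]
90.0 TCP [0.5173 0.1631 0.1777] move mm [  1.  -23.4 -17.7]
11.93 [0.5164 0.1864 0.1953] jaw az 2.72 z [-0.029  0.573 -0.819] q [ 1.02   0.349 -1.191  1.85  -0.319  1.119  0.042] F [ 0.32  0.   -0.67] T [-0.623 -0.065  0.049] 0.2
11.93 [0.5164 0.1864 0.1953] jaw az 2.72 z [-0.029  0.573 -0.819] q [ 1.02   0.349 -1.191  1.85  -0.319  1.119  0.042] F [ 0.32  0.   -0.67] 0.2
```

View pics/s10c.png

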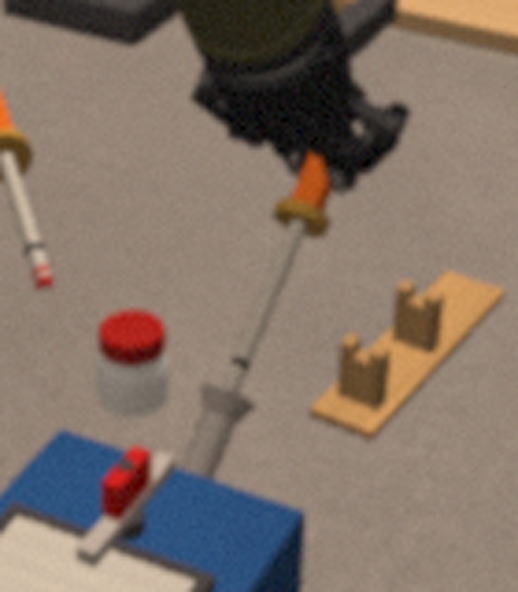

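>>> arm_command:
  commands:
    - {"translation": [0.2, -4.5, -4.3], "rotation": [0, -0.001, 0.001]}
    - {"translation": [0.2, -5, -3.4], "rotation": [0, -0.001, 0.001]}
    - {"translation": [0.2, -5, -3.4], "rotation": [0, 0, 0]}
    - {"translation": [0.2, -5, -3.4], "rotation": [0, 0, 0]}
    - {"translation": [0.2, -5, -3.4], "rotation": [0, 0, 0]}
    - {"translation": [0, 0, 0], "rotation": [0, 0, 0]}

```text
t: 12.48
position: [0.5175, 0.1603, 0.1764]
ee_rot: [-2.531, -0.06, 0.02]
wrist_force: [-0.4, -0.6, -0.8]
opening: 0.201
```

```bash
python3 plan.py 90;python3 st.py
```

```text
nz [-0.0407  0.8181  0.5736] q [ 1.04  0.38 -1.17  1.86 -0.29  1.11  0.08]
rot needed [ 0.0004 -0.0008  0.0017]
origin along neck mm 87.0 off x -0.1 off perp -0.6
90.0 TCP [0.5173 0.1631 0.1777] move mm [-0.1  2.8  1.3]
12.48 [0.5175 0.1603 0.1764] jaw az 2.75 z [-0.028  0.573 -0.819] q [ 1.04   0.378 -1.167  1.864 -0.295  1.11   0.083] F [-0.37 -0.56 -0.78] T [-0.617  0.028  0.006] 0.201
```

No contact force with the rod 43 mm in. Continuing slowly.

>>> arm_command:
  commands:
    - {"translation": [0.3, -6.5, -4.6], "rotation": [0, 0, 0.001]}
    - {"translation": [0.3, -6.5, -4.6], "rotation": [0, 0, 0]}
    - {"translation": [0.3, -6.5, -4.6], "rotation": [0, 0, 0]}
    - {"translation": [0.3, -6.5, -4.6], "rotation": [0, 0, 0]}
    - {"translation": [0.3, -6.5, -4.6], "rotation": [0, 0, 0]}
    - {"translation": [0, 0, 0], "rotation": [0, 0, 0]}

```text
t: 12.98
position: [0.5189, 0.1274, 0.1531]
ee_rot: [-2.53, -0.061, 0.021]
wrist_force: [0.2, -0.0, -0.8]
opening: 0.201
```

```bash
python3 plan.py 20;python3 st.py
```

```text
nz [-0.0407  0.8181  0.5736] q [ 1.06  0.42 -1.13  1.87 -0.26  1.1   0.13]
rot needed [ 0.0004 -0.0011  0.0012]
origin along neck mm 46.7 off x -0.3 off perp -0.4
20.0 TCP [0.5202 0.1058 0.1375] move mm [  1.3 -21.6 -15.6]
12.98 [0.5189 0.1274 0.1531] jaw az 2.78 z [-0.029  0.573 -0.819] q [ 1.06   0.42  -1.132  1.873 -0.261  1.103  0.131] F [ 0.22 -0.02 -0.76] T [-0.69  -0.034  0.088] 0.201
```

>>> arm_command:
  commands:
    - {"translation": [0.4, -6.5, -4.6], "rotation": [0, 0, 0.001]}
    - {"translation": [0.4, -6.5, -4.6], "rotation": [0, 0, 0]}
    - {"translation": [0.3, -6, -4.2], "rotation": [0, 0, 0]}
    - {"translation": [0.3, -5, -3.5], "rotation": [0, 0, 0]}
    - {"translation": [0.2, -3.5, -2.4], "rotation": [0, 0, 0]}
    - {"translation": [0, 0, 0], "rotation": [0, 0, 0]}
    - {"translation": [0, 0, 0], "rotation": [0, 0, 0]}

```text
t: 13.57
position: [0.5205, 0.102, 0.1351]
ee_rot: [-2.53, -0.066, 0.02]
wrist_force: [0.5, 0.1, -0.8]
opening: 0.203
```

```bash
python3 plan.py 0;python3 st.py
```

```text
nz [-0.0407  0.8181  0.5736] q [ 1.07  0.46 -1.1   1.87 -0.23  1.1   0.17]
rot needed [-0.0003  0.0002 -0.002 ]
origin along neck mm 15.5 off x 0.2 off perp -0.2
0.0 TCP [0.521  0.0894 0.126 ] move mm [  0.5 -12.6  -9.1]
13.57 [0.5205 0.102  0.1351] jaw az 2.96 z [-0.029  0.573 -0.819] q [ 1.072  0.457 -1.103  1.874 -0.231  1.098  0.168] F [ 0.45  0.06 -0.82] T [-0.637 -0.036 -0.007] 0.203
```

>>> arm_command:
  commands:
    - {"translation": [0.2, -3.3, -2.3], "rotation": [0, 0, 0]}
    - {"translation": [0.1, -2.5, -1.7], "rotation": [0, 0, 0]}
    - {"translation": [0.1, -2.5, -1.7], "rotation": [0, 0, 0]}
    - {"translation": [0.1, -1.6, -1.1], "rotation": [0, 0, 0]}
    - {"translation": [0, 0, 0], "rotation": [0, 0, 0]}
    - {"translation": [0, 0, 0], "rotation": [0, 0, 0]}

```text
t: 14.07
position: [0.521, 0.0921, 0.1283]
ee_rot: [-2.53, -0.066, 0.02]
wrist_force: [0.7, -0.4, -1.7]
opening: 0.199
```

```bash
python3 plan.py 0;python3 st.py; python3 look.py s11 scene;python3 - <<'E'
from h import *
_,s=load("s11.pkl")
crop(s["frame"],260,140,420,300,3.7,"pics/s11c.png")
E
```

```text
nz [-0.0407  0.8181  0.5736] q [ 1.08  0.47 -1.09  1.87 -0.22  1.1   0.18]
rot needed [-0.0001  0.0003 -0.002 ]
origin along neck mm 3.5 off x 0.2 off perp -0.3
0.0 TCP [0.521  0.0894 0.126 ] move mm [ 0.  -2.7 -2.3]
14.07 [0.521  0.0921 0.1283] jaw az 2.97 z [-0.029  0.573 -0.819] q [ 1.076  0.47  -1.091  1.874 -0.22   1.097  0.182] F [ 0.72 -0.38 -1.66] T [-0.659 -0.064  0.02 ] 0.199
14.07 [0.521  0.0921 0.1283] jaw az 2.97 z [-0.029  0.573 -0.819] q [ 1.076  0.47  -1.091  1.874 -0.22   1.097  0.182] F [ 0.72 -0.38 -1.66] 0.199
```

View pics/s11c.png

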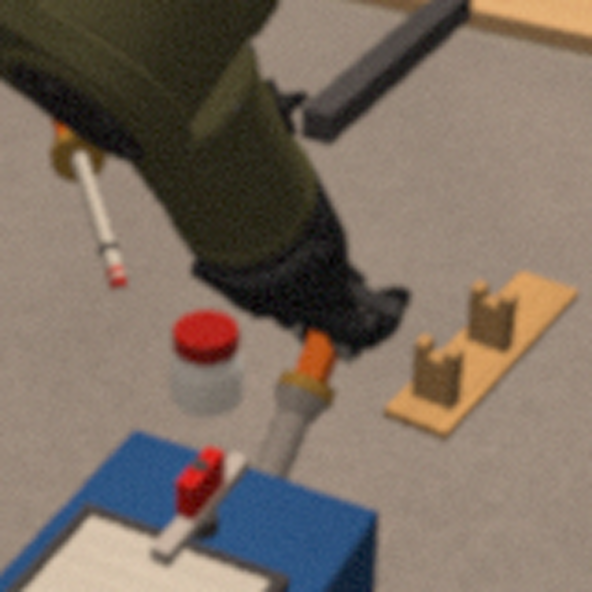

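Nearly there. I'll creep in while watching the force.

>>> arm_command:
  commands:
    - {"translation": [0.05, -0.8, -0.6], "rotation": [0, 0, 0]}
    - {"translation": [0.05, -0.8, -0.6], "rotation": [0, 0, 0]}
    - {"translation": [0, 0, 0], "rotation": [0, 0, 0]}

```text
t: 14.37
position: [0.5211, 0.0913, 0.1277]
ee_rot: [-2.529, -0.067, 0.02]
wrist_force: [-0.2, 1.8, 2.3]
opening: 0.199
```

```bash
python3 plan.py;python3 st.py
```

```text
nz [-0.0407  0.8181  0.5736] q [ 1.08  0.47 -1.09  1.87 -0.22  1.1   0.18]
rot needed [-0.0012  0.0004 -0.0028]
origin along neck mm 2.5 off x 0.3 off perp -0.2
14.37 [0.5211 0.0913 0.1277] jaw az 3.01 z [-0.03   0.574 -0.818] q [ 1.077  0.473 -1.09   1.873 -0.219  1.097  0.184] F [-0.17  1.76  2.26] T [-0.013  0.08   0.019] 0.199
```

>>> arm_command:
  commands:
    - {"translation": [0.05, -0.8, -0.6], "rotation": [0, 0, 0]}
    - {"translation": [0.0, -0.5, -0.3], "rotation": [0, 0, 0]}
    - {"translation": [0, 0, 0], "rotation": [0, 0, 0]}

```text
t: 14.62
position: [0.5211, 0.0914, 0.1277]
ee_rot: [-2.527, -0.068, 0.021]
wrist_force: [-1.9, 4.1, 5.3]
opening: 0.2
```

```bash
python3 plan.py;python3 st.py
```

```text
nz [-0.0407  0.8181  0.5736] q [ 1.08  0.47 -1.09  1.87 -0.22  1.1   0.19]
rot needed [-0.0031  0.0003 -0.0037]
origin along neck mm 2.5 off x 0.3 off perp -0.1
14.62 [0.5211 0.0914 0.1277] jaw az 3.06 z [-0.03   0.575 -0.817] q [ 1.077  0.474 -1.09   1.873 -0.219  1.098  0.185] F [-1.95  4.11  5.33] T [0.768 0.238 0.081] 0.2
```

>>> arm_command:
  commands:
    - {"translation": [0.05, -0.8, -0.6], "rotation": [-0.001, 0, -0.001]}
    - {"translation": [0, 0, 0], "rotation": [-0.001, 0, -0.001]}
    - {"translation": [0, 0, 0], "rotation": [0, 0, 0]}
    - {"translation": [0, 0, 0], "rotation": [0, 0, 0]}
    - {"translation": [0, 0, 0], "rotation": [0, 0, 0]}
    - {"translation": [0, 0, 0], "rotation": [0, 0, 0]}

```text
t: 15.12
position: [0.5212, 0.0914, 0.1276]
ee_rot: [-2.528, -0.066, 0.02]
wrist_force: [-1.8, 6.5, 8.2]
opening: 0.198
```

```bash
python3 plan.py;python3 st.py; python3 look.py s12 scene;python3 look.py w12
python3 - <<'E'
from h import *
_,s=load("s12.pkl")
crop(s["frame"],310,210,390,290,8,"pics/s12c.png")
E
```

```text
nz [-0.0407  0.8181  0.5736] q [ 1.08  0.47 -1.09  1.87 -0.22  1.1   0.18]
rot needed [-0.0021  0.0005 -0.0024]
origin along neck mm 2.5 off x 0.4 off perp -0.1
15.12 [0.5212 0.0914 0.1276] jaw az 2.99 z [-0.029  0.575 -0.818] q [ 1.077  0.473 -1.09   1.874 -0.22   1.097  0.184] F [-1.81  6.48  8.25] T [1.181 0.326 0.107] 0.198
15.12 [0.5212 0.0914 0.1276] jaw az 2.99 z [-0.029  0.575 -0.818] q [ 1.077  0.473 -1.09   1.874 -0.22   1.097  0.184] F [-1.81  6.48  8.25] 0.198
15.17 [0.5212 0.0914 0.1276] jaw az 2.99 z [-0.03   0.575 -0.818] q [ 1.077  0.473 -1.09   1.874 -0.22   1.097  0.184] F [-1.51  4.26  8.47] 0.197
```

View pics/s12c.png

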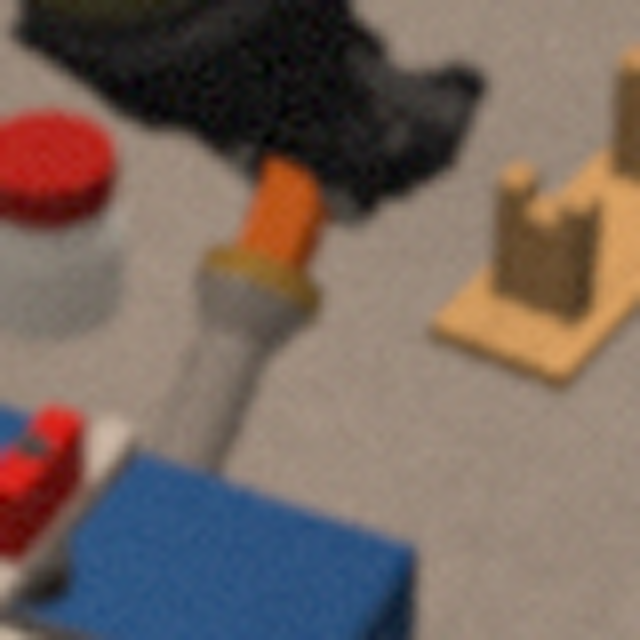

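View pics/w12.png

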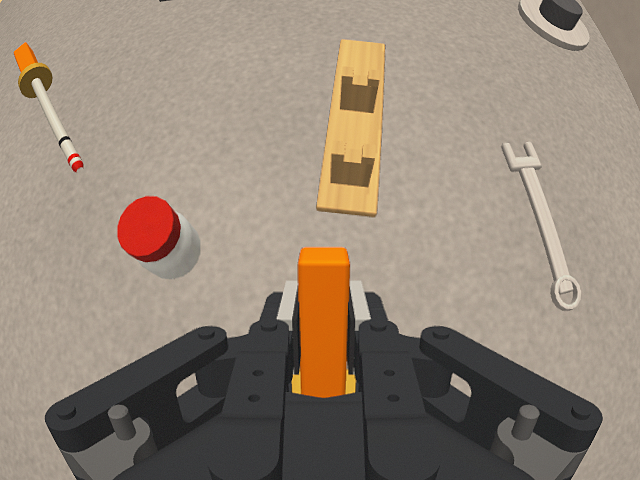

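The collar sits flush on the rim and held with about 10 N along the bore for over half a second, with no movement. Drawing it out along the bore.

>>> arm_command:
  commands:
    - {"translation": [-0.2, 4.1, 2.9], "rotation": [0, 0, 0]}
    - {"translation": [-0.4, 8.2, 5.7], "rotation": [0, 0, 0]}
    - {"translation": [-0.6, 12.3, 8.6], "rotation": [0, 0, 0]}
    - {"translation": [-0.6, 12.3, 8.6], "rotation": [0, 0, 0]}
    - {"translation": [-0.6, 12.3, 8.6], "rotation": [0, 0, 0]}
    - {"translation": [-0.6, 12.3, 8.6], "rotation": [0, 0, 0]}
    - {"translation": [-0.6, 12.3, 8.6], "rotation": [0, 0, 0]}
    - {"translation": [-0.6, 12.3, 8.6], "rotation": [0, 0, 0]}
    - {"translation": [-0.6, 12.3, 8.6], "rotation": [0, 0, 0]}
    - {"translation": [-0.6, 12.3, 8.6], "rotation": [0, 0, 0]}
    - {"translation": [-0.6, 12.3, 8.6], "rotation": [0, 0, 0]}
    - {"translation": [-0.6, 12.3, 8.6], "rotation": [0, 0, 0]}
    - {"translation": [-0.6, 12.3, 8.6], "rotation": [0, 0, 0]}
    - {"translation": [-0.4, 8.2, 5.7], "rotation": [0, 0, 0]}
    - {"translation": [0, 0, 0], "rotation": [0, 0, 0]}

```text
t: 16.47
position: [0.5132, 0.2471, 0.2363]
ee_rot: [-2.532, -0.068, 0.018]
wrist_force: [-0.4, 0.7, -1.1]
opening: 0.198
```

```bash
python3 plan.py;python3 st.py
```

```text
nz [-0.0407  0.8181  0.5736] q [ 0.96  0.29 -1.23  1.81 -0.35  1.13 -0.06]
rot needed [ 0.0015  0.0026 -0.0035]
origin along neck mm 192.6 off x 0.2 off perp 0.2
16.47 [0.5132 0.2471 0.2363] jaw az 3.05 z [-0.028  0.572 -0.82 ] q [ 0.957  0.294 -1.235  1.807 -0.354  1.131 -0.057] F [-0.43  0.72 -1.11] T [-0.633 -0.019  0.003] 0.198
```

>>> arm_command:
  commands:
    - {"translation": [0, 5, 12], "rotation": [-0.061, -0.003, 0]}
    - {"translation": [0, 5, 12], "rotation": [-0.061, -0.003, 0]}
    - {"translation": [0, 5, 12], "rotation": [-0.061, -0.003, 0]}
    - {"translation": [0, 5, 12], "rotation": [-0.061, -0.003, 0]}
    - {"translation": [0, 5, 12], "rotation": [-0.061, -0.003, 0]}
    - {"translation": [0, 5, 12], "rotation": [-0.061, -0.003, 0]}
    - {"translation": [0, 5, 10], "rotation": [-0.061, -0.003, 0]}
    - {"translation": [0, 5, 8], "rotation": [-0.061, -0.003, 0]}
    - {"translation": [0, 5, 6], "rotation": [-0.061, -0.003, 0]}
    - {"translation": [0, 3, 4], "rotation": [-0.061, -0.003, 0]}
    - {"translation": [0, 0, 0], "rotation": [0, 0, 0]}
    - {"translation": [0, 0, 0], "rotation": [0, 0, 0]}
    - {"translation": [0, 0, 0], "rotation": [0, 0, 0]}
    - {"translation": [0, 0, 0], "rotation": [0, 0, 0]}

```text
t: 17.63
position: [0.5144, 0.2902, 0.3338]
ee_rot: [3.138, 0.074, -0.002]
wrist_force: [-0.1, 0.2, -1.1]
opening: 0.203
```

```bash
python3 st.py; python3 look.py w13; python3 look.py s13 scene;python3 look.py t13 top
python3 - <<'E'
from h import *
o,s=load("s13.pkl");_,t=load("t13.pkl")
C=R.from_rotvec(o["ee_rot"]).as_matrix();print("tool y",C[:,1].round(4),"pitch",np.degrees(np.arcsin(C[2,1])))
crop(s["frame"],300,60,440,180,5,"pics/s13c.png");crop(t["frame"],170,130,370,250,4,"pics/t13c.png")
E
```

```text
17.63 [0.5144 0.2902 0.3338] jaw az 2.69 z [-0.001 -0.002 -1.   ] q [ 0.296  0.327 -1.092  1.407  0.29   1.581 -0.724] F [-0.13  0.18 -1.11] T [0.038 0.001 0.014] 0.203
17.63 [0.5144 0.2902 0.3338] jaw az 2.69 z [-0.001 -0.002 -1.   ] q [ 0.296  0.327 -1.092  1.407  0.29   1.581 -0.724] F [-0.13  0.18 -1.11] 0.203
17.68 [0.5144 0.2901 0.3339] jaw az 2.67 z [-0.001 -0.003 -1.   ] q [ 0.296  0.327 -1.092  1.407  0.29   1.582 -0.724] F [ 0.28  0.23 -1.09] 0.201
17.73 [0.5144 0.2903 0.3341] jaw az 2.68 z [-0.001 -0.002 -1.   ] q [ 0.296  0.327 -1.092  1.407  0.29   1.582 -0.724] F [-0.02 -0.27 -0.79] 0.2
tool y [ 0.0466 -0.9989  0.0025] pitch 0.14160463854259886
```

View pics/s13.png

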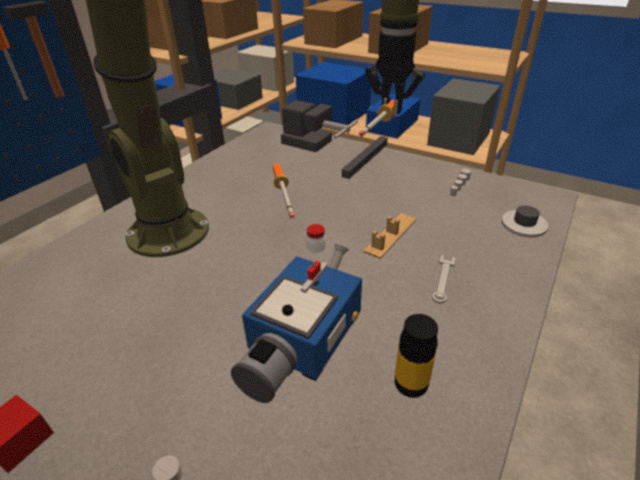

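View pics/s13c.png

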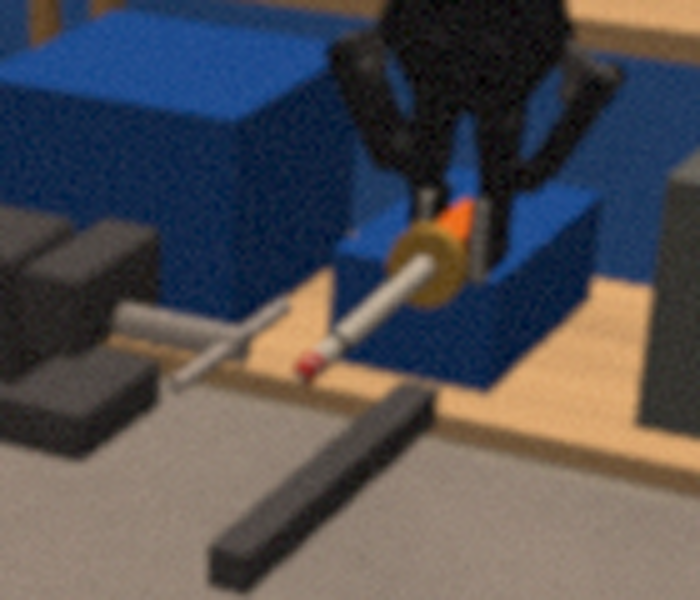

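View pics/t13c.png

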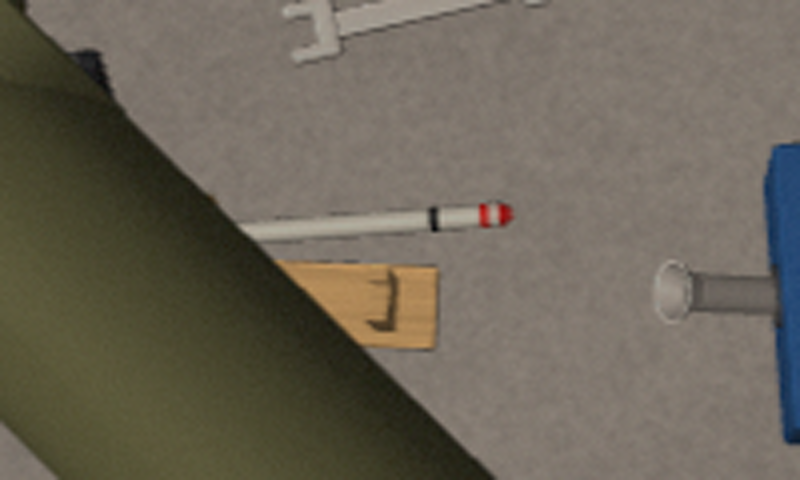

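Run:
```python
from h import *
o,t=load("t13.pkl");_,s=load("s13.pkl");_,s0=load("scene0.pkl")
g=lambda q:(q[0],q[1][0])
X,e=tri([g(ray(t,[(298,183)])),g(ray(s,[(300+304/5,60+370/5)]))]);print("tip",X,e)
C,d=g(ray(s,[(300+428/5-.4,60+262/5-.4)]))
M=R.from_rotvec(o["ee_rot"]).as_matrix();p=o["position"];n=M[:,0]
k=((p-C)@n)/(d@n);Y=C+k*d;print("collar",Y,"tilt deg",np.degrees(np.arctan2(Y[2]-X[2],np.hypot(*(Y-X)[:2]))),np.linalg.norm(Y-X))
print("axis z by tool",p[2]+.0175, p+M@np.array([0,.169,-.0175]))
D=cv2.absdiff(cv2.GaussianBlur(s0["frame"],(5,5),0),cv2.GaussianBlur(s["frame"],(5,5),0)).max(2)
k,l,st,ce=cv2.connectedComponentsWithStats((D>40).astype(np.uint8))
print([r.tolist() for r in st[1:] if r[4]>15])
```

```text
tip [0.52267353 0.12003798 0.35309044] [np.float64(0.0018347884576191754), np.float64(0.001834788457619319)]
collar [0.51603215 0.25479309 0.35207995] tilt deg -0.42911577757810193 0.13492246137499306
axis z by tool 0.3515888123786242 [0.52227179 0.12151277 0.35200187]
[[72, 0, 25, 63, 595], [87, 0, 69, 107, 3373], [381, 0, 38, 29, 918], [365, 33, 59, 98, 2902], [95, 71, 21, 53, 269], [148, 125, 12, 11, 76], [169, 126, 10, 16, 71], [114, 129, 12, 12, 71], [359, 131, 7, 6, 31], [180, 150, 5, 19, 54], [150, 168, 22, 11, 107], [128, 173, 17, 7, 86], [391, 202, 20, 19, 182], [385, 219, 8, 9, 35], [314, 261, 23, 23, 215], [293, 262, 21, 15, 169], [303, 275, 11, 12, 73], [301, 288, 8, 5, 27]]
```

>>> arm_command:
  commands:
    - {"translation": [0, 0, 0], "rotation": [0, 0, 0]}
    - {"translation": [0, 0, 0], "rotation": [0, 0, 0]}
    - {"translation": [0, 0, 0], "rotation": [0, 0, 0]}
    - {"translation": [0, 0, 0], "rotation": [0, 0, 0]}
    - {"translation": [0, 0, 0], "rotation": [0, 0, 0]}
    - {"translation": [0, 0, 0], "rotation": [0, 0, 0]}

```text
t: 18.28
position: [0.5136, 0.2923, 0.3346]
ee_rot: [3.139, 0.079, -0.0]
wrist_force: [-0.1, -0.5, -0.8]
opening: 0.2
```

```bash
python3 st.py; python3 -c "
from bench import ctrl
print(ctrl.finish_job())"
```

```text
18.28 [0.5136 0.2923 0.3346] jaw az 2.87 z [-0.    -0.002 -1.   ] q [ 0.293  0.327 -1.093  1.406  0.291  1.582 -0.724] F [-0.14 -0.51 -0.81] T [0.02  0.067 0.011] 0.2
the job is handed in; nothing more can be done
None
```

I carried out every step in the order asked and handed the job in at 18.3 s, with the gauge still held up level.

- **Latch:** I turned it to its stop, where the resisting moment rose to 0.63 N m. The bar then pointed at 92.8° with the tank's yaw at about 2.9°, so it lies square across the lid's edge.
- **Gauge:** I took the one in the cradle, which measures about 0.197 m (198 mm is given). The loose look-alike on the bench is about 0.27 m.
- **Dipping:** The gauge slid in with no noticeable contact force until its collar stopped on the rim. It stayed there for more than half a second at about 10 N, then came straight out.
- **Final hold:** The gauge axis is about 0.35 m above the bench, tilted less than 0.5°, held at 50 N.
- **Other things:** Comparing the first and last scene pictures, only the arm, the latch and the emptied cradle had changed. The lid, bottle, wrench and jar show no change.

**Disagreement:** When the collar stopped, my position estimate put it 2.5 mm short of the rim. The camera calibration is only good to about 2 mm, and I had estimated where in the grip the gauge sat. The force, the lack of further movement and the picture, which shows the collar flush, all say it was seated.

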